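Box the turned beads

ROBOT

A 6-joint arm with a two-finger parallel gripper is mounted at the origin on the work surface. World frame = base frame: x ahead of the robot, y to its left, z up, the work surface at z = 0. Lengths are in m, angles in rad, forces in N, time in s.
With the tool pointing down it reaches from about 0.425 to 0.95 m from the base axis. Payload 3.5 kg.
Tool frame: the origin (TCP) lies on the centre line of the jaws, within the pads' length; the fingertips stand 19 mm ahead of it and the grasp point (between the pads) is the TCP; z points along the fingers, y is the line along which they close (so a half turn about z gives the same grasp; the last joint's range is limited). The gripper opens to 85 mm and grips with 20 to 120 N. Pads are 22 mm wide; open, the fingers measure 114 mm over their backs; the gripper's body (76 mm by 85 mm) begins 54 mm behind the grasp point. The pads swing forward as they close: fully open they stand 13 mm farther back than shut.
Start: joints at [-1.354, 0.286, 1.577, -0, 1.279, -0.15], TCP at [0.242, -0.63, 0.25] pointing down, gripper open.
Joint ranges: [-2.77, 2.77], [-0.9, 2.22], [0.21, 2.48], [-1.53, 4.67], [0.24, 2.81], [-2.84, 2.84]. Speed limits (rad/s): [2.79, 2.79, 3.14, 3.14, 3.14, 3.14].

INTERFACE

Orientations are given as a unit quaternion [x, y, z, w].
In Python, from plant import ctrl, imaging gives the robot as it stands. The module is installed in compiled form; this text tells all that it offers.
- The arm moves only by the shell command python3 -m handwheel 'ROWS' [OPENING] [FORCE]. ROWS is JSON, one flat list of numbers, 6 for each row, row after row: the shift along the world's x, y, z in units of 150 mm (1.0 is 150 mm), then the turn, a rotation vector about the world's x, y, z in units of 90 degrees (1.0 is 90 degrees). In form: [tx, ty, tz, rx, ry, rz, tx, ty, tz, rx, ry, rz, ...]. A call has 1 to 5 rows; each row shifts and turns the commanded pose from where the row before left it; what a row does not reach is not made up. A row lasts 1/12 s, in which the tool goes at most 41.7 mm and 7.16 degrees, less where a joint would pass 70% of its speed; a pose out of reach is approached as far as the arm can. A call with a number of a shift or a turn outside -1 to 1 is refused whole. A call with a gripper value outside its range is refused whole. OPENING is the opening, from 0 (shut) to 1 (fully open), set as the call begins (- or left out, the last holds). The fingers move at their own pace and stop on an object; FORCE is the grip in N (left out, the last holds). Time passes only in rows, so rows that do not move let the fingers close. It gives the time, the measured TCP pose, the force, the opening and the grip force at its end, in the units of the state.
- ctrl.get_state(): the state, without advancing time (a new reading comes with each control period).
- imaging.read_camera(name): name is "scene" or "top" or "wrist"; returns (picture, depth): 400x640x3 uint8, blue, green, red; 400x640 float32, m along the optical axis (not along the pixel's ray), 0 where there is no reading.
- imaging.get_calibration(name): a dict with "fovy" (degrees; the focal length in pixels is half the picture's height over the tangent of half this angle, whatever the lens; pixels are square), "cx", "cy" (the principal point, pixels), "distortion" ([k1, k2, p1, p2, k3] as OpenCV has them; the pictures are not rectified), "R" (3x3) and "t" (3): a world point X has camera coordinates R X + t. Camera axes: x right, y down, z forward; pixel columns grow to the right and rows downward; lengths in m; the calibration is good to about 2 mm. A picture is of the moment at which its call begins: read the wrist's pose just before it. get_calibration takes no time and is no camera call; for the wrist camera it gives the pose at the moment of the call.
- ctrl.sign_off(): hands the job in; it is judged then, once.
The state is a dict: "time": time; "qpos": joint angles; "dq": joint speeds; "joint_efforts": joint torques, N m; "eef_pos": TCP position; "tcp_rot": TCP orientation; "contact_force": force on the tool from outside, world axes, zero at the start; "wrist_torque": the same for the moment, N m; "opening": opening from 0.0 (shut) to 1.0 (fully open); "finger_force": force on a finger pad.
Only numpy, scipy, OpenCV 4.12 (cv2) and the standard library are available. Lean on these libraries where they do the work, as an engineer would, in place of code of your own. Each camera call takes 0.05 s, during which the arm holds its last target. There are 200 camera calls.

TASK

Open the closed case: turn any brass turnbutton that holds its lid clear, lift the lid off and lay it on the bench; then, using the scoop and never the fingers, scoop all the round ebony beads out of the tray and tip them into the case. Put the lid back so that it sits fully down, turn both turnbuttons right across its edge to secure it, and leave the scoop hanging by its grip bar on the hook. Leave the glue bottle, the chisel and the sanding block where they are.

Things in the scene. Friction and masses are not known exactly. Their poses are not given: they have to be found in the camera images.
- scoop: Loose metal scoop, 0.2 kg, standing on the bench. Origin: centre of the pan's underside; +x to the open front, z up. Wooden grip bar across it (along y): 14 mm thick in x, z from 78 to 102 mm, 78 mm long, centred at x = -4.1 mm over the centre of mass, on two straps at y = +-40.5. Pinch it from above, fingers closing along the scoop's x; tips kept above z = 78 leave its underside free.
- scoop_nose (a point): Middle of the front edge of the scoop's pan, underside: (25, 0, 0) mm in the scoop's frame. The pan floor is 50 mm long (x -25 to +25), 84 mm wide, 2 mm thick; side walls 28 mm high from x = -22 to +19, back wall 32 mm high, both 2.5 mm thick; the front is open.
- scoop_bail (a point): Middle of the underside of the scoop's grip bar, at (-4.1, 0, 78) mm in the scoop's frame; this is what rests on the hook. Two small stops under the bar, 4 mm thick and 8 mm deep, at y = -16 and +16 mm keep it centred on the rod, which goes between them.
- hook: Fixed steel hook stand. Origin: centre of its foot (disc 90 mm across, 12 mm high) on the bench. Post 16 mm across, 195 mm high. A round rod 8 mm thick leaves it along the stand's own -x, its axis 180 mm up; it is level out to 82 mm from the post's axis, then turns up to a tip 90 mm out whose top is 200 mm above the bench.
- hook_seat (a point): Point on top of the hook's level rod, 55 mm from the post's axis and 184 mm above the bench; axes as the hook's.
- tray: Fixed wooden bead tray. Origin: centre of its footprint on the bench, x along it. Inside 210 mm long (x +-105) and 94 mm wide (y +-47); walls 6 mm, tops 66 mm above the bench. The floor is level, 8 mm above the bench, from x = -35 to +70; a 16 degree ramp rises from there to 28 mm at x = -105 (where the scoop goes in), and a 45 degree slope to 43 mm at x = +105.
- case: Fixed square case, painted green, closed by the lid at the start. Origin: centre of its underside on the bench. Outside 130 x 130 mm, 70 mm high, walls and floor 5 mm thick. Against the middle of its -x and +x sides stands a 30 mm wide post, 79 mm high from 74 to 95 mm out from the centre, which carries a turnbutton.
- case_in (a point): Centre of the case's inner floor, 5 mm above the bench; axes as the case's.
- button_near (a joint): Angle (rad) of the brass turnbutton on the case's -x side, about the upright axis, anticlockwise from above. 0: along the edge, clear of the lid (as it is up to 0.25); 1.57: straight across the lid's edge (secured); stops at -0.3 and 1.62. Stiff (0.04 N m): it stays where it is left.
- button_near_grip (a point): On the near turnbutton's axis, half-way up its rib; (-84, 0, 98) mm in the case's frame, turning with the button. Button: a bar 80 x 14 mm, 80 to 88 mm above the bench, and on it an upright grip rib 44 mm long, 10 mm thick, from 88 to 108 mm; both lie along this point's y axis, which is the case's y at angle 0.
- button_far (a joint): Angle of the brass turnbutton on the case's +x side; same values and sizes as the near one.
- button_far_grip (a point): On the axis of the far turnbutton, 98 mm above the bench; (84, 0, 98) mm in the case's frame; its y axis runs along the bar.
- lid: Loose square lid of pale wood, 0.2 kg, seated on the case at the start. Origin: centre of its underside. Plug 112 x 112 mm, z 0 to 8 mm, which enters the case's 120 mm mouth; plate 132 x 132 mm, z 8 to 16; square knob 24 x 24 mm, z 16 to 46. Fully down on the case its origin is 62 mm above the bench, its sides along the case's (any of the four ways round).
- bead1: Loose round turned ebony bead (dark brown), 25 mm across, 10 g; origin at its centre. May be absent (None).
- bead2: Loose round turned ebony bead (dark brown), 25 mm across, 10 g; origin at its centre. May be absent (None).
- bead3: Loose round turned ebony bead (dark brown), 25 mm across, 10 g; origin at its centre. May be absent (None).
- bead4: Loose round turned ebony bead (dark brown), 25 mm across, 10 g; origin at its centre. May be absent (None).
- bead5: Loose round turned ebony bead (dark brown), 25 mm across, 10 g; origin at its centre. May be absent (None).
- bead6: Loose round turned ebony bead (dark brown), 25 mm across, 10 g; origin at its centre. May be absent (None).
- bead7: Loose round turned ebony bead (dark brown), 25 mm across, 10 g; origin at its centre. May be absent (None).
- bead8: Loose round turned ebony bead (dark brown), 25 mm across, 10 g; origin at its centre. May be absent (None).
- glue: Bystander: white glue bottle 56 mm across, 130 mm high, loose; origin at the centre of its underside.
- chisel: Bystander: wood chisel lying on the bench, 225 mm long along its x, 30 mm high, loose; origin under its middle.
- sander: Bystander: cork sanding block 70 x 120 x 28 mm, loose; origin at the centre of its underside.
There are look-alikes about, which are no part of the job. Leave any purple look-alike of the lid alone. Leave any turquoise look-alike of the hook alone.

How it is judged:
On the way, in this order (a step that is already met when the one before it is completed fails the run):
1. the lid is off the case, clear to the side (horizontal distance between lid and case above 0.1 m), for 0.2 s.
2. all the beads are in the case (horizontal distance between each of bead1, bead2, bead3, bead4, bead5, bead6, bead7, bead8 and case_in below 0.075 m and z of each of bead1, bead2, bead3, bead4, bead5, bead6, bead7, bead8 in the frame of case_in below 0.055 m), for 0.2 s.
3. the lid sits fully down on the case (horizontal distance between lid and case below 0.008 m and z of lid in the frame of case between 0.058 and 0.0655 m and angle between lid's own z axis and vertical below 0.06 rad), for 0.2 s.
4. both turnbuttons are turned across the lid's edge (value of joint each of button_near, button_far above 1.3 rad), for 0.2 s.
At the end, for the whole second after the job is handed in: Every bead is in the case, the lid sits fully down in its mouth (within 8 mm sideways, 3.5 mm in height), both turnbuttons are at 1.3 rad or more, and the scoop hangs at rest by its grip bar on the hook's rod (bar within 40 mm of the seat point) (all of step 2 and all of step 3 and all of step 4 and distance between scoop_bail and hook_seat below 0.04 m and contact force between scoop and hook above 0.3 N and linear speed of each of scoop, lid below 0.05 m/s); the robot touches nothing.
It fails at once if the fingers press on a bead (more than 2 N) (contact force between the fingers and bead1 above 2 N or contact force between the fingers and bead2 above 2 N or contact force between the fingers and bead3 above 2 N or contact force between the fingers and bead4 above 2 N or contact force between the fingers and bead5 above 2 N or contact force between the fingers and bead6 above 2 N or contact force between the fingers and bead7 above 2 N or contact force between the fingers and bead8 above 2 N).
It fails at once if the glue bottle, chisel or sanding block is moved more than 30 mm (distance of any of glue, chisel, sander from where it was at the start of the episode above 0.03 m).
Of bead1, bead2, bead3, bead4, bead5, bead6, bead7, bead8 only 6 to 8 are there at a start; the rules pass over those that are not, and their reading is None.
At some moment in a run one of scoop, lid may be knocked a few centimetres aside while the robot is not near it.
It also fails if it takes over 205 s, if anything falls off the work surface, if the arm or the gripper's body presses on something with over 40 N, if the wrist force passes 120 N, or if a joint passes its speed limit or range.

## Working session

There is one attempt and no reset: what is moved stays moved. The work goes in short steps, Python scripts to look and compute and a shell command to move; the robot and the scene stay as the last step left them, time stands still between calls to the robot, and variables do not carry over. Pictures are saved under pics/ and viewed, at most 14 in all, crops included, and the job is handed in when it is done.

```bash
mkdir -p pics; cat > h.py <<'E'
import numpy as np, cv2
from plant import ctrl, imaging
def cal(n):
    c=imaging.get_calibration(n); f=200/np.tan(np.radians(c['fovy'])/2)
    K=np.array([[f,0,c['cx']],[0,f,c['cy']],[0,0,1]]); return K,np.array(c['distortion'],float),np.array(c['R']),np.array(c['t'])
def ray(C,uv):
    K,d,R,t=C; p=cv2.undistortPoints(np.array(uv,float).reshape(-1,1,2),K,d).reshape(-1,2)
    D=np.c_[p,np.ones(len(p))]; return -R.T@t, D@R
def onz(C,uv,z):
    o,D=ray(C,uv); return o+D*((z-o[2])/D[:,2])[:,None]
def cloud(C,dep):
    K,d,R,t=C; v,u=np.mgrid[:400,:640]; uv=np.c_[u.ravel(),v.ravel()]
    o,D=ray(C,uv); P=o+D*dep.reshape(-1,1); P[dep.ravel()==0]=np.nan; return P.reshape(400,640,3)
def proj(C,P):
    K,d,R,t=C; return cv2.projectPoints(np.array(P,float).reshape(-1,1,3),cv2.Rodrigues(R)[0],t,K,d)[0].reshape(-1,2)
E
python3 - <<'E'
from h import *
s=ctrl.get_state(); print(s)
for n in ('top','scene'):
    C=cal(n); im,d=imaging.read_camera(n); cv2.imwrite(f'pics/{n}0.png',im); np.savez(f'{n}0.npz',im=im,d=d); K,ds,R,t=C; print(n,K[0,0],-R.T@t,R[2],ds)
E
```

```text
{'time': 0.0, 'qpos': array([-1.35401830e+00,  2.87183205e-01,  1.57818512e+00,  7.61467428e-06,
        1.27862407e+00, -1.49992423e-01]), 'dq': array([-1.86394822e-03,  4.27194810e-04, -5.48184048e-04, -1.06175551e-03,
        8.14697090e-04, -2.30885032e-05]), 'joint_efforts': array([-2.64784605e-03, -4.05988955e+01, -2.92624587e+01, -1.49307903e-04,
        5.97329563e-03, -2.83448998e-06]), 'eef_pos': array([ 0.24195558, -0.62947938,  0.24893105]), 'tcp_rot': array([ 9.83231495e-01,  1.82357858e-01, -3.64169738e-05, -1.19932377e-03]), 'contact_force': array([-0.78009743, -0.43045237, -0.22326332]), 'wrist_torque': array([-0.00648561,  0.04881146, -0.02015006]), 'finger_force': 0.0, 'opening': 0.9997633743676977}
top 486.65707216958987 [ 0.38512591 -0.01365671  1.42580969] [ 0.12101702 -0.00269819 -0.99264677] [0.02281106 0.         0.         0.         0.        ]
scene 411.82412837787626 [1.20573197 0.44039613 1.07266787] [-0.54340361 -0.38068344 -0.74819291] [-0.04459463  0.          0.          0.          0.        ]
```

View pics/top0.png

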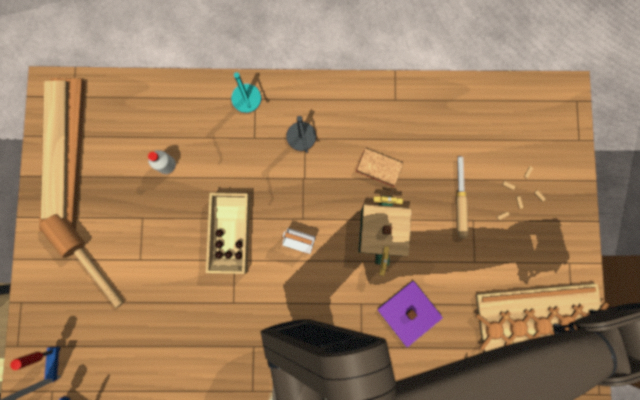

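View pics/scene0.png

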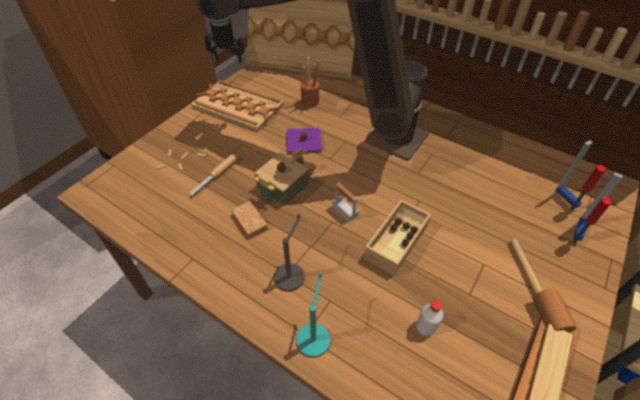

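The top view shows the closed pale lid on the green case at (386,230), the purple look-alike at (410,313), the scoop at (298,241), the tray at (228,233), the dark hook at (300,135), the turquoise look-alike hook at (246,97), the glue at (160,160), the sander at (380,167) and the chisel at (461,197). Next I'll enlarge the relevant part to confirm which is which.

```bash
python3 - <<'E'
from h import *
im=np.load('top0.npz')['im']; a=cv2.resize(im[80:290,195:425],None,fx=2.6,fy=2.6,interpolation=cv2.INTER_CUBIC)
cv2.imwrite('pics/crop1.png',a)
im=np.load('scene0.npz')['im']; b=cv2.resize(im[130:300,225:435],None,fx=3.5,fy=3.5,interpolation=cv2.INTER_CUBIC)
cv2.imwrite('pics/crop2.png',b)
E
```

```text
(no output)
```

View pics/crop1.png

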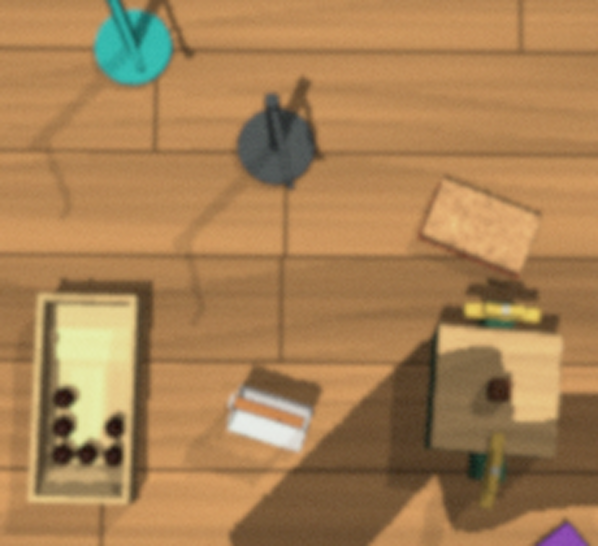

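View pics/crop2.png

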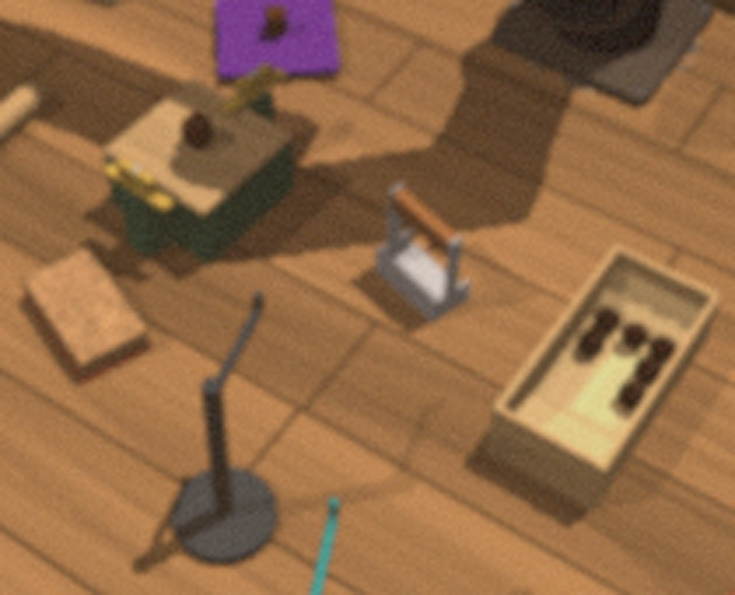

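Turquoise hook at (246,97), dark steel hook at (300,135): the dark one fits. The purple lid at (410,313) is the look-alike, and the pale lid on the case is the real one. The crop shows 6 beads in the tray's lower half, the near button across the lid and the far one along the edge. Next I'll measure.

```bash
python3 - <<'E'
from h import *
z=np.load('top0.npz'); im,d=z['im'],z['d']; C=cal('top'); P=cloud(C,d); Z=P[...,2]
S=np.load('scene0.npz'); Cs=cal('scene'); Ps=cloud(Cs,S['d'])
def box(P,u0,u1,v0,v1,z0,z1):
    Q=P[v0:v1,u0:u1].reshape(-1,3); return Q[(Q[:,2]>z0)&(Q[:,2]<z1)]
def rect(Q):
    r=cv2.minAreaRect((Q[:,:2]*1000).astype(np.float32)); return np.round(r[0],1),np.round(r[1],1),round(r[2],2)
def pr(n,Q): print(n,len(Q),rect(Q),'med z',np.median(Q[:,2]).round(4))
print('bench z',np.nanmedian(P[240:260,150:190,2]),np.nanmedian(Ps[180:190,300:320,2]))
pr('tray top',box(P,195,260,180,285,.058,.072))
pr('lid',box(P,350,420,195,270,.07,.085))
Q=box(P,350,420,215,245,.098,.12); pr('knob',Q)
pr('rib near',box(P,365,405,243,290,.095,.118)); pr('rib far',box(P,365,410,185,210,.095,.118))
pr('bar near',box(P,365,405,240,290,.082,.118)); pr('bar far',box(P,365,410,185,210,.082,.118))
pr('hookfoot',box(P,280,325,115,160,.006,.02)); pr('rod',box(P,270,325,95,160,.165,.21))
pr('scoopbar',box(P,270,330,215,265,.09,.115)); pr('scoop all',box(P,270,330,215,265,.006,.115)); pr('wallz',box(P,270,330,215,265,.02,.045))
Q=box(P,270,330,215,265,.02,.045);print(Q.round(3)[::6].tolist())
# scene
# tray profile
c=rect(box(P,195,260,180,285,.058,.072))
T=P[190:275,205:250].reshape(-1,3)
for x in np.arange(c[0][0]-110,c[0][0]+111,15):
    m=(abs(T[:,0]*1000-x)<5)&(abs(T[:,1]*1000-c[0][1])<30); print(round(x),np.round(np.nanpercentile(T[m,2],[10,50,90]),3) if m.sum() else None)
# beads
m=((im.max(2)<75)).astype(np.uint8); m[:, :205]=0;m[:,250:]=0;m[:190]=0;m[275:]=0
n,l,st,ce=cv2.connectedComponentsWithStats(m)
for i in range(1,n):
    if st[i,4]>15: print('bead',ce[i],st[i,4],onz(C,ce[i],.0205))
E
```

```text
bench z 0.0001235862233802676 0.0007794725590045681
tray top 568 (array([450.1, 227.5]), array([107.4, 221.9]), 89.26) med z 0.0655
lid 2238 (array([ 454.4, -214.2]), array([132.2, 199.3]), 85.39) med z 0.0777
knob 78 (array([ 459.7, -214.4]), array([22.4, 24.2]), 88.56) med z 0.1059
rib near 67 (array([ 376.1, -207.4]), array([10.9, 42. ]), 78.04) med z 0.1072
rib far 65 (array([ 543. , -218.6]), array([41.8, 10.3]), 84.51) med z 0.1068
bar near 189 (array([ 396.4, -224. ]), array([ 89., 104.]), 26.49) med z 0.0884
bar far 160 (array([ 536.6, -211.3]), array([96. , 30.6]), 88.32) med z 0.0899
hookfoot 574 (array([737.6,  23.4]), array([123.3, 129.7]), 4.28) med z 0.0117
rod 131 (array([699.3,  16.7]), array([99.6, 14.3]), 9.9) med z 0.1846
scoopbar 160 (array([434.5,  27.7]), array([83.5, 13.8]), 72.07) med z 0.1018
scoop all 294 (array([440.6,  22.8]), array([130.5, 160.5]), 0.38) med z 0.0976
wallz 49 (array([433.2,  28. ]), array([84.2, 44.2]), 73.18) med z 0.0292
[[0.466, 0.061, 0.027], [0.46, 0.049, 0.032], [0.458, 0.038, 0.033], [0.455, 0.024, 0.032], [0.449, 0.009, 0.032], [0.444, -0.008, 0.031], [0.435, 0.069, 0.029], [0.423, 0.072, 0.021], [0.401, -0.005, 0.023]]
340 [0.001 0.066 0.069]
355 [0.026 0.033 0.038]
370 [0.013 0.018 0.024]
385 [0.008 0.029 0.033]
400 [0.006 0.013 0.03 ]
415 [0.005 0.012 0.032]
430 [0.005 0.009 0.026]
445 [0.004 0.008 0.027]
460 [0.005 0.008 0.026]
475 [0.005 0.008 0.013]
490 [0.006 0.01  0.015]
505 [0.01  0.014 0.018]
520 [0.013 0.018 0.022]
535 [0.018 0.022 0.027]
550 [0.024 0.028 0.049]
bead [219.  232.5] 34 [[0.45244191 0.25693635 0.0205    ]]
bead [218.72222222 243.83333333] 36 [[0.41996521 0.25671732 0.0205    ]]
bead [238.73333333 243.7       ] 30 [[0.42069582 0.19938892 0.0205    ]]
bead [222.94871795 254.23076923] 78 [[0.39041275 0.24371186 0.0205    ]]
bead [238.5 255. ] 34 [[0.38848766 0.19920711 0.0205    ]]
```

```bash
cat > st.py <<'E'
from h import *
from scipy.spatial.transform import Rotation as Ro
def st():
    s=ctrl.get_state(); M=Ro.from_quat(s['tcp_rot']).as_matrix()
    print('t%.2f'%s['time'],'pos',(s['eef_pos']*1000).round(1),'toolx yaw %.1f'%np.degrees(np.arctan2(M[1,0],M[0,0])),'z',M[:,2].round(3),'q',np.degrees(s['qpos']).round(0),'F',s['contact_force'].round(1),'op %.3f ff %.1f'%(s['opening'],s['finger_force']))
    return s
if __name__=='__main__': st()
E
R='python3 -m handwheel'
python3 -m handwheel '[0.041,0.128,0,0,0,0.0745,0.041,0.128,0,0,0,0.0745,0.041,0.128,0,0,0,0.0745,0.041,0.128,0,0,0,0.0745,0.041,0.128,0,0,0,0.0745]'; python3 st.py
python3 -m handwheel '[0.041,0.128,0,0,0,0.0745,0.041,0.128,0,0,0,0.0745,0.041,0.128,0,0,0,0.0745,0.041,0.128,0,0,0,0.0745,0.041,0.128,0,0,0,0.0745]' >/dev/null; 
python3 -m handwheel '[0.041,0.128,0,0,0,0.0745,0.041,0.128,0,0,0,0.0745,0.041,0.128,0,0,0,0.0745,0.041,0.128,0,0,0,0.0745,0.041,0.128,0,0,0,0.0745]' >/dev/null; 
python3 -m handwheel '[0.041,0.128,0,0,0,0.0745,0.041,0.128,0,0,0,0.0745,0.041,0.128,0,0,0,0.0745,0.041,0.128,0,0,0,0.0745,0.041,0.128,0,0,0,0.0745]' >/dev/null; 
python3 -m handwheel '[0.041,0.128,0,0,0,0.0745,0.041,0.128,0,0,0,0.0745,0,0,0,0,0,0]' >/dev/null; python3 st.py
```

```text
time: 0.52
eef_pos: [0.2729, -0.5328, 0.2495]
tcp_rot: [0.888, 0.461, 0.0, -0.001]
contact_force: [0.8, 0.2, -1.0]
opening: 0.998
finger_force: 0.0
t0.52 pos [ 272.9 -532.8  249.5] toolx yaw 54.9 z [-0.     0.001 -1.   ] q [-73.   7. 101.   0.  72. -37.] F [ 0.8  0.2 -1. ] op 0.998 ff 0.0
t2.02 pos [ 377.6 -205.   249.8] toolx yaw 168.9 z [-0.     0.002 -1.   ] q [ -42.  -16.  123.    0.   73. -121.] F [ 0.1  0.1 -0.1] op 1.001 ff 0.0
```

```bash

python3 -m handwheel '[-0.01,-0.016,-0.19,0,0,0,0,0,-0.19,0,0,0,0,0,-0.19,0,0,0,0,0,-0.18,0,0,0,0,0,-0.175,0,0,0]' 0.6 >/dev/null; python3 -m handwheel '[0,0,0,0,0,0]'>/dev/null; python3 st.py
python3 -m handwheel '[0,0,0,0,0,0,0,0,0,0,0,0,0,0,0,0,0,0,0,0,0,0,0,0,0,0,0,0,0,0]' 0 40 >/dev/null; python3 st.py
```

```text
t2.52 pos [ 372.4 -207.7  106.1] toolx yaw 168.4 z [-0.009  0.008 -1.   ] q [ -43.   -5.  130.   -0.   56. -121.] F [-1.3  1.9 -0.3] op 0.602 ff 0.0
t2.93 pos [ 377.4 -209.2  113.9] toolx yaw 168.4 z [ 0.004  0.003 -1.   ] q [ -43.   -6.  130.    0.   56. -121.] F [3.1 7.9 4.6] op 0.103 ff 42.3
```

```bash

python3 -m handwheel '[0,0,0,0,0,-0.076,0,0,0,0,0,-0.076,0,0,0,0,0,-0.076,0,0,0,0,0,-0.076,0,0,0,0,0,-0.076]' >/dev/null; python3 st.py
python3 -m handwheel '[0,0,0,0,0,-0.076,0,0,0,0,0,-0.076,0,0,0,0,0,-0.076,0,0,0,0,0,-0.076,0,0,0,0,0,-0.076]' >/dev/null; 
python3 -m handwheel '[0,0,0,0,0,-0.076,0,0,0,0,0,-0.076,0,0,0,0,0,0]' >/dev/null; python3 st.py
python3 -m handwheel '[0,0,0,0,0,0,0,0,0,0,0,0,0,0,0.1,0,0,0,0,0,0.2,0,0,0,0,0,0.2,0,0,0]' 0.5 >/dev/null; python3 st.py
```

```text
t3.35 pos [ 377.2 -209.7  113.9] toolx yaw 134.0 z [ 0.003  0.001 -1.   ] q [-43.  -6. 130.   0.  56. -87.] F [0.4 4.  5.4] op 0.101 ff 42.2
t4.02 pos [ 376.4 -210.   113.9] toolx yaw 86.2 z [ 0.001  0.    -1.   ] q [-43.  -6. 130.   0.  56. -39.] F [-2.8  2.9  5.9] op 0.103 ff 42.4
t4.43 pos [ 375.4 -209.8  187. ] toolx yaw 86.5 z [-0.001  0.001 -1.   ] q [-43. -12. 127.  -0.  66. -39.] F [ 0.1 -0.7  0.5] op 0.499 ff 0.0
```

```bash

python3 -m handwheel '[0.19,-0.01,0,0,0,0,0.19,-0.01,0,0,0,0,0.18,-0.01,0,0,0,0,0,0,-0.15,0,0,0,0,0,-0.15,0,0,0]' 0.55 >/dev/null; python3 -m handwheel '[0,0,-0.14,0,0,0,0,0,-0.13,0,0,0,0,0,0,0,0,0]'>/dev/null; python3 st.py
python3 -m handwheel '[0,0,0,0,0,0,0,0,0,0,0,0,0,0,0,0,0,0,0,0,0,0,0,0]' 0 40 >/dev/null; python3 st.py
python3 -m handwheel '[0,0,0.05,0,0,0,0,0,0.1,0,0,0,0,0,0.15,0,0,0,0,0,0.15,0,0,0,0,0,0.15,0,0,0]'  >/dev/null; python3 st.py
```

```text
t5.10 pos [ 457.8 -213.2   97.4] toolx yaw 86.5 z [-0.006  0.004 -1.   ] q [-36.   6. 120.  -0.  54. -33.] F [-0.7 -0.6 -1.3] op 0.549 ff 0.0
t5.43 pos [ 460.8 -215.2  102.7] toolx yaw 86.5 z [ 0.003 -0.002 -1.   ] q [-36.   6. 120.  -0.  54. -33.] F [ 0.1 -0.2  1.2] op 0.273 ff 40.7
t5.85 pos [ 459.7 -214.4  192.7] toolx yaw 86.4 z [ 0. -0. -1.] q [-36.  -2. 117.  -0.  65. -33.] F [ 1.2  0.7 -2.4] op 0.277 ff 40.3
```

```bash

python3 -m handwheel '[0.13,0.18,0,0,0,0,0.13,0.18,0,0,0,0,0.13,0.18,0,0,0,0,0.13,0.18,0,0,0,0,0.13,0.18,0,0,0,0]'  >/dev/null; python3 -m handwheel '[0.12,0.16,0,0,0,0,0,0,-0.2,0,0,0,0,0,-0.2,0,0,0,0,0,-0.2,0,0,0,0,0,-0.2,0,0,0]'>/dev/null;  python3 -m handwheel '[0,0,-0.12,0,0,0,0,0,0,0,0,0,0,0,-0.06,0,0,0,0,0,-0.03,0,0,0,0,0,0,0,0,0]'>/dev/null;python3 st.py
python3 -m handwheel '[0,0,0,0,0,0,0,0,0,0,0,0,0,0,0.1,0,0,0,0,0,0.2,0,0,0,0,0,0.25,0,0,0]' 0.55 >/dev/null; python3 st.py
python3 - <<'E'
from h import *
im,d=imaging.read_camera('top'); cv2.imwrite('pics/top1.png',im); np.savez('top1.npz',im=im,d=d)
im,d=imaging.read_camera('scene'); np.savez('scene1.npz',im=im,d=d)
a=np.load('top1.npz')['im'][80:320,195:435]; b=im[120:300,220:440]
cv2.imwrite('pics/c3.png',np.hstack([cv2.resize(a,(400,400)),cv2.resize(b,(400,327)).copy() if 0 else cv2.resize(b,(400,400))]))
E
```

```text
t7.10 pos [576.9 -56.   41.3] toolx yaw 86.4 z [ 0.003 -0.001 -1.   ] q [-16.  19. 111.   0.  49. -12.] F [-0.7  0.7 -0.8] op 0.270 ff 40.4
t7.52 pos [573.6 -55.1 121. ] toolx yaw 86.4 z [-0.005  0.001 -1.   ] q [-16.  12. 110.   0.  58. -12.] F [ 0.6 -1.2 -0. ] op 0.553 ff 0.0
```

View pics/c3.png

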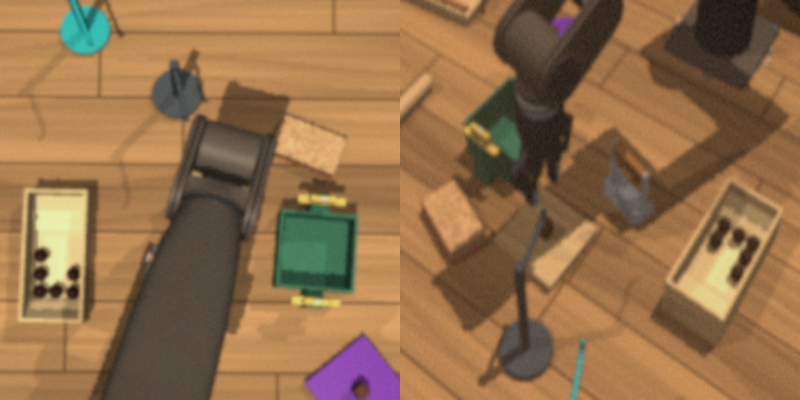

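The case is open (left half, 316,250) with both buttons along its edges. The lid lies on the bench under the gripper (right half, 560,235) and the scoop stands untouched at (630,180). Next I'll measure the scoop from the scene camera, plus the case rim and the hook.

```bash
cat > m.py <<'E'
from h import *
def rect(Q):
    r=cv2.minAreaRect((Q[:,:2]*1000).astype(np.float32)); c,(a,b),t=r
    if b>a: a,b,t=b,a,t+90
    return np.round(c,1),round(a,1),round(b,1),'long-axis deg %.2f'%(t%180)
def wbox(P,c,h,z0,z1):
    Q=P.reshape(-1,3); return Q[(abs(Q[:,0]-c[0])<h)&(abs(Q[:,1]-c[1])<h)&(Q[:,2]>z0)&(Q[:,2]<z1)]
def pr(n,Q): print(n,len(Q),rect(Q) if len(Q)>4 else '','med',np.median(Q,0).round(4) if len(Q) else '')
E
python3 - <<'E'
from m import *
for n in('0','1'):
    S=np.load(f'scene{n}.npz'); P=cloud(cal('scene'),S['d'])
    pr('scoopbar scene'+n,wbox(P,(.434,.028),.07,.085,.115))
    T=np.load(f'top{n}.npz'); Q=cloud(cal('top'),T['d'])
    pr('bar top',wbox(Q,(.434,.028),.07,.09,.115))
P0=cloud(cal('top'),np.load('top1.npz')['d'])
pr('rim',wbox(P0,(.46,-.214),.07,.066,.0735))
pr('ribfar',wbox(P0,(.543,-.219),.04,.1,.115)); pr('ribnear',wbox(P0,(.376,-.208),.04,.1,.115))
P0=cloud(cal('top'),np.load('top0.npz')['d'])
pr('rod',wbox(P0,(.70,.02),.07,.176,.188)); pr('post',wbox(P0,(.74,.02),.04,.19,.2)); pr('tip',wbox(P0,(.65,.02),.03,.189,.21)); 
f=wbox(P0,(.74,.02),.06,.009,.016); pr('foot',f)
x=f[:,:2]*1000;print('foot circ',np.round(cv2.minEnclosingCircle(x[(np.hypot(*(x-[737,23]).T)<50)].astype(np.float32)),1) if 0 else cv2.minEnclosingCircle(x[(np.hypot(*(x-[735,23]).T)<52)].astype(np.float32)))
P1=cloud(cal('scene'),np.load('scene0.npz')['d'])
pr('rod s',wbox(P1,(.70,.02),.07,.172,.19)); pr('post s',wbox(P1,(.74,.02),.04,.08,.165)); pr('tip s',wbox(P1,(.65,.02),.03,.19,.21))
E
```

```text
scoopbar scene0 150 (array([436.4,  25.9]), 84.5, 17.9, 'long-axis deg 76.73') med [0.4381 0.0286 0.0994]
bar top 160 (array([434.5,  27.7]), 83.5, 13.8, 'long-axis deg 72.07') med [0.4349 0.027  0.1018]
scoopbar scene1 145 (array([435.6,  26.1]), 87.6, 18.1, 'long-axis deg 74.11') med [0.4385 0.0275 0.1   ]
bar top 16 (array([445.7,  63.8]), 11.2, 8.6, 'long-axis deg 1.37') med [0.4458 0.0638 0.099 ]
rim 308 (array([ 458.9, -213.5]), 137.1, 130.1, 'long-axis deg 175.99') med [ 0.4615 -0.2147  0.0693]
ribfar 62 (array([ 543.2, -219.3]), 42.0, 10.6, 'long-axis deg 85.06') med [ 0.5426 -0.2199  0.1075]
ribnear 62 (array([ 375.8, -207.5]), 42.8, 9.9, 'long-axis deg 86.07') med [ 0.3751 -0.2062  0.1071]
rod 88 (array([698.3,  13.2]), 87.7, 12.8, 'long-axis deg 14.30') med [0.6989 0.0144 0.1829]
post 27 (array([740.6,  25. ]), 14.9, 12.5, 'long-axis deg 142.63') med [0.7411 0.0248 0.1937]
tip 7 (array([654.3,   4.8]), 7.1, 4.9, 'long-axis deg 27.88') med [0.6547 0.0057 0.1996]
foot 403 (array([742.7,  33. ]), 104.6, 86.2, 'long-axis deg 78.17') med [0.74   0.0267 0.012 ]
foot circ ((741.1233520507812, 24.22972869873047), 45.01178741455078)
rod s 97 (array([702.3,  16.6]), 96.6, 14.0, 'long-axis deg 11.07') med [0.703  0.0147 0.182 ]
post s 105 (array([745.3,  26.7]), 15.9, 11.1, 'long-axis deg 135.30') med [0.7471 0.0282 0.1248]
tip s 11 (array([656.9,   5.4]), 9.1, 5.8, 'long-axis deg 36.13') med [0.6566 0.006  0.1956]
```

```bash

python3 -m handwheel '[0,0,0.25,0,0,0,0,0,0.22,0,0,0,-0.23,0.14,0,0,0,-0.04,-0.23,0.14,0,0,0,-0.04,-0.23,0.14,0,0,0,-0.04]'  >/dev/null; python3 -m handwheel '[-0.23,0.13,0,0,0,-0.04,0,0,-0.1,0,0,0,0,0,0,0,0,0]'>/dev/null; python3 st.py
python3 - <<'E'
from m import *
im,d=imaging.read_camera('scene'); P=cloud(cal('scene'),d)
pr('bar',wbox(P,(.434,.028),.05,.085,.108))
C=cal('wrist'); im,d=imaging.read_camera('wrist'); P=cloud(C,d); pr('bar wrist',wbox(P,(.434,.028),.07,.094,.11)); cv2.imwrite('pics/w1.png',im)
E
```

```text
t8.28 pos [434.8  28.1 176.4] toolx yaw 72.1 z [-0.001  0.    -1.   ] q [-10. -11. 127.  -0.  64.   8.] F [-0.   0.2 -0.9] op 0.554 ff 0.0
bar 155 (array([434.9,  25.9]), 86.6, 17.2, 'long-axis deg 73.22') med [0.4378 0.0275 0.099 ]
bar wrist 2306 (array([434.1,  27.5]), 84.9, 14.0, 'long-axis deg 72.84') med [0.4354 0.0318 0.1012]
```

View pics/w1.png

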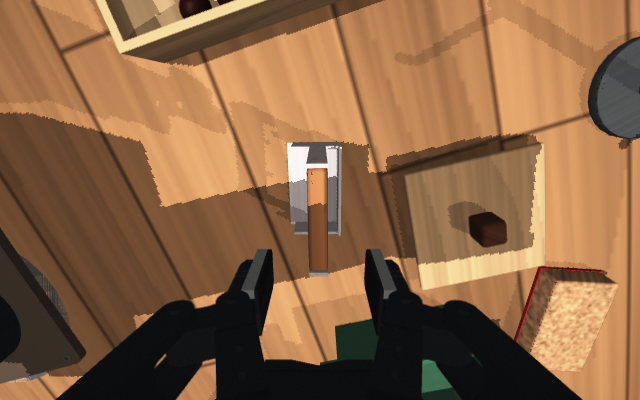

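The wrist view shows the scoop's bar at (317,220), centred between the open fingers, with the lid at (480,215). I'll grasp now.

```bash

python3 -m handwheel '[0,0,-0.17,0,0,0.007,0,0,-0.17,0,0,0,0,0,-0.16,0,0,0,0,0,0,0,0,0]'  >/dev/null; python3 st.py;  python3 -m handwheel '[0,0,0,0,0,0,0,0,0,0,0,0,0,0,0,0,0,0,0,0,0,0,0,0,0,0,0,0,0,0]' 0 80>/dev/null; python3 st.py
python3 -m handwheel '[0,0,0.1,0,0,0,0,0,0.2,0,0,0,0,0,0.2,0,0,0,0,0,0.1,0,0,0,0,0,0,0,0,0]'  >/dev/null; python3 st.py
```

```text
t8.72 pos [435.4  26.7  98.7] toolx yaw 72.6 z [-0.009  0.001 -1.   ] q [-10.  -3. 129.  -0.  54.   8.] F [-1.1 -0.1 -0.7] op 0.547 ff 0.0
time: 9.13
eef_pos: [0.4387, 0.0267, 0.1042]
tcp_rot: [0.806, 0.593, 0.001, 0.001]
contact_force: [-1.6, -0.7, 2.4]
opening: 0.153
finger_force: 40.6
t9.13 pos [438.7  26.7 104.2] toolx yaw 72.7 z [ 0.003 -0.001 -1.   ] q [-10.  -4. 129.  -0.  54.   8.] F [-1.6 -0.7  2.4] op 0.153 ff 40.6
t9.55 pos [440.   26.6 197.4] toolx yaw 72.7 z [ 0.01  -0.002 -1.   ] q [-10. -12. 125.   0.  66.   8.] F [ 1.  -0.4 -0.8] op 0.152 ff 40.1
```

```bash

python3 -m handwheel '[0.04,0.1,0.08,0,0,0.039,0.04,0.1,0.08,0,0,0.039,0.04,0.1,0.08,0,0,0.038,0.04,0.1,0.08,0,0,0.038,0.04,0.1,0.06,0,0,0.038]' - 80 >/dev/null;  python3 -m handwheel '[0,0,0,0,0,0,0,0,0,0,0,0]' >/dev/null;python3 st.py
python3 - <<'E'
from m import *
C=cal('wrist'); im,d=imaging.read_camera('wrist'); P=cloud(C,d); cv2.imwrite('pics/w2.png',im); np.savez('w2.npz',im=im,d=d,P=P)
pr('tray w',wbox(P,(.45,.227),.13,.06,.072))
def edges(P,n):
  for nm,x0 in (('x400',.40),('x500',.50),('x540',.53)):
    Q=P.reshape(-1,3); Q=Q[(abs(Q[:,0]-x0)<.012)&(abs(Q[:,2]-.066)<.004)&(abs(Q[:,1]-.227)<.07)]
    l=Q[Q[:,1]<.227,1]; r=Q[Q[:,1]>.227,1]; print(n,nm,len(l),len(r),np.percentile(l,[2,50,98]).round(4) if len(l) else '',np.percentile(r,[2,50,98]).round(4) if len(r) else '')
edges(P,'wrist')
for n in '01': edges(cloud(cal('top'),np.load(f'top{n}.npz')['d']),'top')
edges(cloud(cal('scene'),np.load('scene0.npz')['d']),'scene')
E
```

```text
t10.13 pos [467.  102.2 248.5] toolx yaw 90.0 z [-0.001 -0.001 -1.   ] q [  0.  -9. 117.  -0.  72.   0.] F [ 0.   0.6 -2.7] op 0.143 ff 83.0
tray w 3352 (array([449.5, 220. ]), 223.6, 91.8, 'long-axis deg 179.90') med [0.4454 0.186  0.0653]
wrist x400 158 0 [0.1758 0.1786 0.1813] 
wrist x500 175 0 [0.1748 0.1775 0.1803] 
wrist x540 160 0 [0.174  0.1767 0.1794] 
top x400 18 18 [0.1755 0.1778 0.1803] [0.2744 0.2776 0.2806]
top x500 19 17 [0.1742 0.177  0.1798] [0.2727 0.2756 0.2782]
top x540 15 22 [0.1746 0.1773 0.1782] [0.2728 0.2759 0.2791]
top x400 19 18 [0.1748 0.1779 0.1806] [0.2746 0.2777 0.2807]
top x500 19 11 [0.1741 0.1771 0.18  ] [0.2742 0.277  0.278 ]
top x540 14 22 [0.1747 0.1766 0.1783] [0.2725 0.2759 0.2791]
scene x400 13 13 [0.1717 0.1742 0.1777] [0.2721 0.2751 0.2787]
scene x500 16 16 [0.1695 0.1724 0.1765] [0.2709 0.2735 0.2771]
scene x540 14 14 [0.1699 0.1737 0.1763] [0.2707 0.2734 0.276 ]
```

View pics/w2.png

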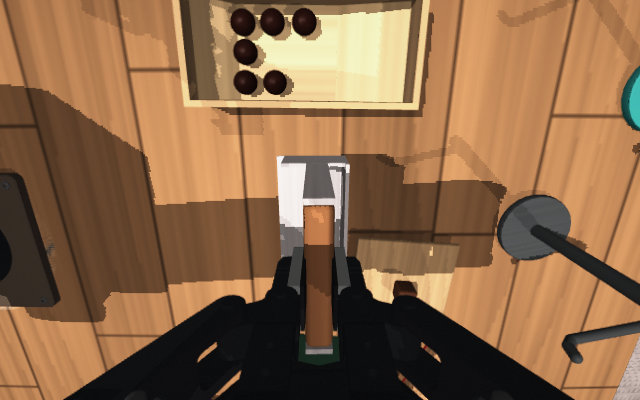

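The wrist view shows six beads, at (242,22), (273,22), (304,22), (246,52), (246,82) and (275,82). The scoop is held with its nose to the left (the robot side). Next I'll check how the scoop sits relative to the TCP.

```bash
python3 - <<'E'
from m import *
P=np.load('w2.npz')['P'][:, 270:360].reshape(-1,3)
for z0,z1 in((.236,.252),(.17,.182),(.142,.152)):
    Q=P[(P[:,2]>z0)&(P[:,2]<z1)&(P[:,1]<.16)]; pr((z0,z1),Q); print(np.percentile(Q,[0.5,5,95,99.5],axis=0).round(4).tolist())
Q=P[(P[:,2]>.236)&(P[:,2]<.252)]; print(np.histogram(Q[:,1],bins=np.arange(.05,.16,.005)))
E
```

```text
(0.236, 0.252) 5494 (array([467.8, 102.9]), 85.0, 37.7, 'long-axis deg 104.15') med [0.4657 0.1111 0.2456]
[[0.4473, 0.0609, 0.2364], [0.4545, 0.0662, 0.2401], [0.4765, 0.1432, 0.2479], [0.484, 0.1444, 0.2516]]
(0.17, 0.182) 652 (array([463.5, 111.2]), 66.6, 44.2, 'long-axis deg 90.04') med [0.4831 0.1349 0.175 ]
[[0.4416, 0.0806, 0.1702], [0.4466, 0.0884, 0.1711], [0.4853, 0.1442, 0.1781], [0.4856, 0.1444, 0.1816]]
(0.142, 0.152) 2898 (array([459.7, 102.1]), 84.4, 49.9, 'long-axis deg 89.87') med [0.447  0.1083 0.1462]
[[0.4351, 0.0627, 0.1442], [0.4361, 0.0711, 0.1449], [0.4818, 0.1417, 0.1477], [0.4826, 0.1442, 0.1514]]
(array([   0,    2,  244,  192,  224,  220,  219,  221,  225,  236,  241,
        284, 1073,  330,  298,  314,  335,  360,  476,    0,    0]), array([0.05 , 0.055, 0.06 , 0.065, 0.07 , 0.075, 0.08 , 0.085, 0.09 ,
       0.095, 0.1  , 0.105, 0.11 , 0.115, 0.12 , 0.125, 0.13 , 0.135,
       0.14 , 0.145, 0.15 , 0.155]))
```

```bash

python3 -m handwheel '[0.035,0.166,0,0,-0.0355,-0.0016,0.035,0.166,0,0,-0.0355,-0.0016,0.035,0.166,0,0,-0.0355,-0.0016,0.035,0.166,0,0,-0.0355,-0.0016,0.035,0.166,0,0,-0.0355,-0.0016]' >/dev/null;  python3 -m handwheel '[0,0,0,0,0,0,0,0,0,0,0,0]' >/dev/null;python3 st.py
python3 -m handwheel '[0,0,-0.2,0,0,0,0,0,-0.2,0,0,0,0,0,-0.15,0,0,0,0,0,-0.1,0,0,0,0,0,0,0,0,0]' >/dev/null;python3 st.py
python3 - <<'E'
from m import *
im,d=imaging.read_camera('top'); im2,d=imaging.read_camera('scene'); cv2.imwrite('pics/e1.png',np.hstack([cv2.resize(im[170:300,180:310],(400,400)),cv2.resize(im2[150:300,330:480],(400,400))]))
E
```

```text
t10.77 pos [492.1 226.2 247.4] toolx yaw 89.3 z [ 0.271 -0.003 -0.963] q [ 16.  -7. 117.  -5.  56.  19.] F [ 0.2  0.3 -1.3] op 0.139 ff 83.1
t11.18 pos [490.4 223.7 146.4] toolx yaw 89.1 z [ 0.264 -0.006 -0.964] q [ 16.  -1. 122.  -6.  44.  21.] F [ 0.2 -0.4 -2.5] op 0.138 ff 83.1
```

View pics/e1.png

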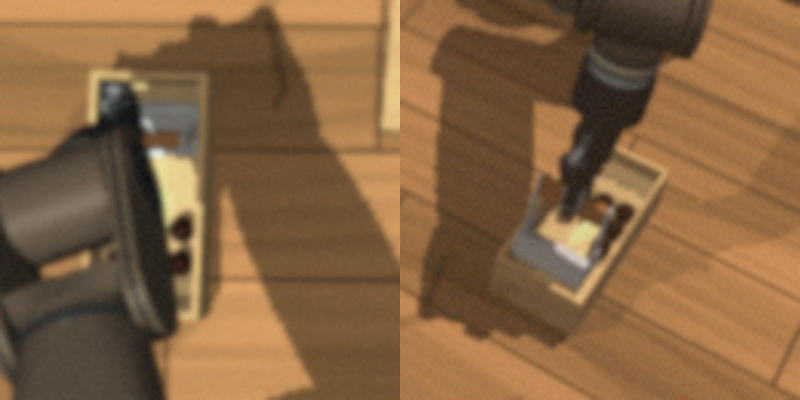

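The scoop is inside the tray's far end, over the ramp, with the beads ahead of it. Lowering.

```bash

python3 -m handwheel '[0.01,0,-0.07,0,-0.006,0,0,0,-0.07,0,0,0,0,0,0,0,0,0,0,0,0,0,0,0]' >/dev/null;python3 st.py
python3 -m handwheel '[0,0,-0.03,0,0,0,0,0,-0.02,0,0,0,0,0,0,0,0,0,0,0,0,0,0,0]' >/dev/null;python3 st.py
```

```text
t11.62 pos [495.  226.1 131.1] toolx yaw 89.2 z [ 0.283 -0.002 -0.959] q [ 16.   1. 122.  -7.  41.  21.] F [-0.1 -0.2 -1.6] op 0.137 ff 83.0
t11.95 pos [495.  226.5 123.5] toolx yaw 89.3 z [ 0.284 -0.002 -0.959] q [ 16.   2. 122.  -7.  40.  21.] F [ 0.3 -0.1 -1.4] op 0.141 ff 83.1
```

```bash

python3 -m handwheel '[-0.028,0,-0.01,0,0,0,-0.028,0,-0.01,0,0,0,-0.028,0,-0.01,0,0,0,-0.028,0,-0.008,0,0,0,0,0,0,0,0,0]' >/dev/null;python3 st.py
python3 -m handwheel '[-0.0107,0,-0.0016,0,0.019,0,-0.0107,0,-0.0016,0,0.019,0,-0.0107,0,-0.0016,0,0.019,0,-0.0107,0,-0.0016,0,0.019,0,-0.0107,0,-0.0016,0,0.019,0]' >/dev/null;python3 st.py
python3 -m handwheel '[-0.012,0,-0.0047,0,0.018,0,-0.012,0,-0.0047,0,0.018,0,-0.012,0,-0.0047,0,0.018,0,-0.012,0,-0.0047,0,0.018,0,-0.012,0,-0.0047,0,0.018,0]' >/dev/null;python3 -m handwheel '[0,0,0,0,0,0,0,0,0,0,0,0]' >/dev/null;python3 st.py
```

```text
t12.37 pos [476.9 226.4 117.1] toolx yaw 89.3 z [ 0.282 -0.002 -0.959] q [ 16.   0. 125.  -7.  39.  22.] F [ 0.5 -1.3 -3.5] op 0.142 ff 83.0
t12.78 pos [470.4 226.5 116.9] toolx yaw 89.3 z [ 0.138 -0.002 -0.99 ] q [ 16.   3. 121.  -3.  48.  18.] F [-1.2 -0.6 -1.5] op 0.140 ff 83.0
t13.37 pos [461.6 226.4 113.2] toolx yaw 89.2 z [-0.001 -0.002 -1.   ] q [ 15.   5. 119.  -0.  56.  16.] F [ 0.6  0.9 -2. ] op 0.140 ff 83.1
```

```bash

python3 -m handwheel '[0,0,-0.007,0,0,0,0,0,0,0,0,0,0,0,0,0,0,0]' >/dev/null;python3 st.py
python3 -m handwheel '[-0.03,0.0005,0,0,0,0,-0.03,0.0005,0,0,0,0,-0.03,0.0005,0,0,0,0,-0.03,0.0005,0,0,0,0,-0.03,0.0005,0,0,0,0]' >/dev/null;python3 st.py
python3 -m handwheel '[-0.03,0.0005,0,0,0,0,-0.03,0.0005,0,0,0,0,-0.03,0.0005,0,0,0,0,-0.02,0.0005,0,0,0,0,0,0,0,0,0,0]' >/dev/null;python3 st.py
python3 - <<'E'
from m import *
im2,d=imaging.read_camera('scene'); im,d=imaging.read_camera('wrist'); np.savez('w3.npz',im=im,d=d);cv2.imwrite('pics/e2.png',np.hstack([cv2.resize(im[:, :],(480,300)),cv2.resize(im2[180:280,365:465],(300,300))]))
E
```

```text
t13.62 pos [461.5 226.5 112.5] toolx yaw 89.3 z [-0.001 -0.002 -1.   ] q [ 15.   5. 119.  -0.  56.  16.] F [-0.4 -1.2  0.3] op 0.138 ff 83.2
t14.03 pos [438.7 226.9 112.4] toolx yaw 89.3 z [-0.001 -0.001 -1.   ] q [ 16.   3. 121.  -0.  56.  16.] F [ 1.3 -0.3  1.2] op 0.138 ff 83.2
t14.45 pos [422.  227.2 112.4] toolx yaw 89.3 z [-0.002 -0.002 -1.   ] q [ 16.   1. 123.  -0.  56.  17.] F [ 0.8 -0.6  1.6] op 0.142 ff 83.5
```

View pics/e2.png

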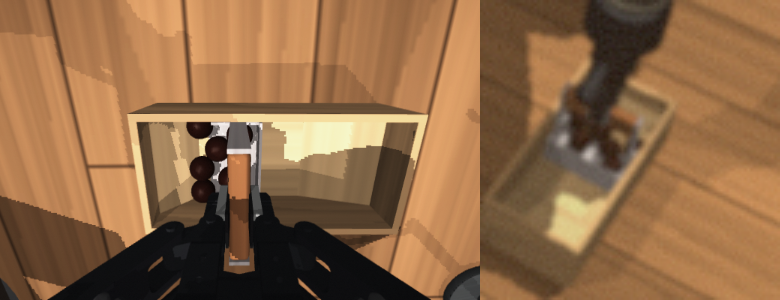

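The beads are bunched at the slope, with some already under the bar in the pan. I'll push to the slope foot.

```bash

python3 -m handwheel '[-0.015,0,0,0,0,0,-0.015,0,0,0,0,0,-0.015,0,0,0,0,0,-0.015,0,0,0,0,0,-0.01,0,0,0,0,0]' >/dev/null;python3 -m handwheel '[0,0,0,0,0,0,0,0,0,0,0,0]' >/dev/null;python3 st.py
python3 - <<'E'
from m import *
im,d=imaging.read_camera('wrist'); P=cloud(cal('wrist'),d); np.savez('w4.npz',im=im,d=d)
cv2.imwrite('pics/e3.png',cv2.resize(im[130:320,150:420],None,fx=2.8,fy=2.8))
E
```

```text
t15.13 pos [416.6 227.7 114.3] toolx yaw 89.2 z [ 0.012  0.001 -1.   ] q [ 16.  -0. 124.  -0.  55.  17.] F [ 8.9  0.1 -0.6] op 0.142 ff 83.1
```

View pics/e3.png

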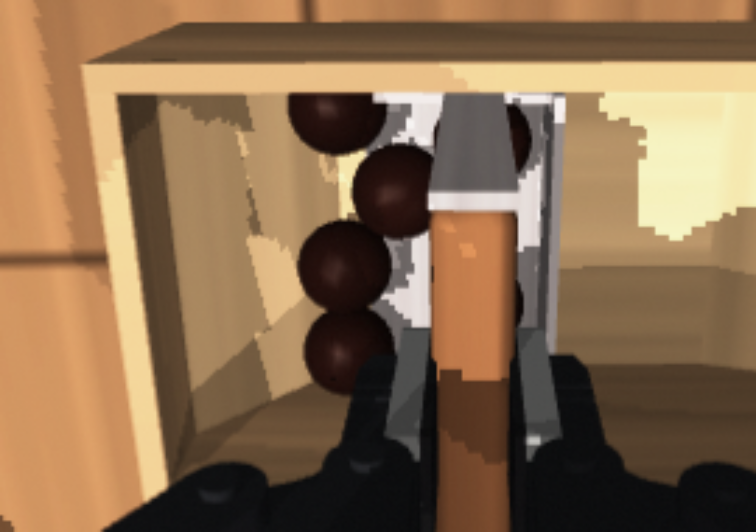

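```bash
python3 - <<'E'
from m import *
w=np.load('w4.npz'); im=w['im']; d=w['d']; C=cal('wrist'); P=cloud(C,d)
m=(im.max(2)<80).astype(np.uint8); m[:150]=0; m[280:]=0; m[:,:230]=0; m[:,350:]=0
for z in (.0205,):
  n,l,s,ce=cv2.connectedComponentsWithStats(m)
  for i in range(1,n):
    if s[i,4]>60:
        Q=P[l==i]; 
        from scipy.optimize import least_squares
        # refine: sphere fit with r=12.5 (points linked)
        f=least_squares(lambda c:np.linalg.norm(Q-c,axis=1)-.0125,np.nanmedian(Q,0)-[0,0,.01],loss='soft_l1',f_scale=.001)
        print(ce[i].round(0),s[i,4],(f.x*1000).round(1),round(f.cost*1e6/len(Q),3))
Q=P[200:215,300:312].reshape(-1,3); print('bar',np.median(Q,0))
Q=P.reshape(-1,3)
Q=Q[(abs(Q[:,1]-.245)<.02)&(Q[:,2]<.016)&(Q[:,2]>0)&(Q[:,0]<.42)]
for x in range(352,420,4):
    q=Q[abs(Q[:,0]*1000-x)<2]; print(x,len(q),np.median(q[:,2]).round(4) if len(q) else '',end=' | ')
E
```

```text
Traceback (most recent call last):
ValueError: Residuals are not finite in the initial point.
```

```bash
cat > beads.py <<'E'
from m import *
from scipy.optimize import least_squares
def fit(Q):
    Q=Q[np.isfinite(Q).all(1)]
    if len(Q)<40: return None
    t=np.nanmedian(Q,0)-[0,0,.009]
    f=least_squares(lambda c:np.linalg.norm(Q-c,axis=1)-.0125,t,loss='soft_l1',f_scale=.0005); r=np.linalg.norm(Q-f.x,axis=1)-.0125
    return (f.x*1000).round(1),len(Q),round(float(np.median(abs(r))*1000),2)
def beads(im,P,box):
    u0,u1,v0,v1=box; m=(im.max(2)<70).astype(np.uint8); k=np.zeros_like(m); k[v0:v1,u0:u1]=m[v0:v1,u0:u1]
    dt=cv2.distanceTransform(k,cv2.DIST_L2,5); pk=(dt>=cv2.dilate(dt,np.ones((15,15)))-1e-6)&(dt>5)
    n,l,s,ce=cv2.connectedComponentsWithStats(pk.astype(np.uint8))
    for c in ce[1:]:
        v,u=np.mgrid[:400,:640]; q=P[(np.hypot(u-c[0],v-c[1])<11)&(k>0)]; r=fit(q)
        if r: print(c.round(0),*r)
E
python3 - <<'E'
from beads import *
w=np.load('w4.npz'); im=w['im']; C=cal('wrist'); P=cloud(C,w['d'])
beads(im,P,(230,350,150,275))
Q=P.reshape(-1,3)
Q=Q[(abs(Q[:,1]-.245)<.02)&(Q[:,2]<.03)&(Q[:,2]>0)&(Q[:,0]<.42)]
for x in range(352,420,4):
    q=Q[abs(Q[:,0]*1000-x)<2]; print(x,len(q),np.median(q[:,2]).round(4) if len(q) else '',end=' | ')
E
```

```text
[276. 174.] [382.9 263.7  21.7] 344 0.34
[294. 190.] [398.  241.3  24. ] 336 0.3
[294. 206.] [397.8 241.8  23.9] 309 0.32
[273. 225.] [382.2 220.4  22.1] 371 0.41
[281. 262.] [396.6 228.3  93.8] 366 10.24
352 0  | 356 79 0.0294 | 360 382 0.0272 | 364 359 0.0234 | 368 340 0.0195 | 372 260 0.0157 | 376 211 0.012 | 380 183 0.0084 | 384 124 0.0083 | 388 128 0.0277 | 392 148 0.027 | 396 124 0.0122 | 400 117 0.0117 | 404 126 0.012 | 408 48 0.0119 | 412 0  | 416 0  |
```

The front corner bead (y=264) is jammed ahead of the side wall's end. I'll back off, shift sideways and push again.

```bash

python3 -m handwheel '[0.05,0,0,0,0,0,0.05,0.012,-0.004,0,0,0,0,0.015,0,0,0,0,0,0,0,0,0,0]' >/dev/null;python3 st.py
python3 -m handwheel '[-0.025,0,0,0,0,0,-0.025,0,0,0,0,0,-0.025,0,0,0,0,0,-0.025,0,0,0,0,0,-0.02,0,0,0,0,0]' >/dev/null;python3 -m handwheel '[0,0,0,0,0,0,0,0,0,0,0,0]' >/dev/null;python3 st.py
python3 - <<'E'
from beads import *
im,d=imaging.read_camera('wrist'); C=cal('wrist');P=cloud(C,d); np.savez('w5.npz',im=im,d=d)
beads(im,P,(230,350,150,275))
E
```

```text
t15.52 pos [426.5 230.  112.7] toolx yaw 89.3 z [-0.007 -0.006 -1.   ] q [ 16.   2. 122.  -0.  56.  17.] F [-3.3 -6.3 11.9] op 0.138 ff 84.9
t16.10 pos [414.4 231.6 114.3] toolx yaw 89.4 z [ 0.015 -0.001 -1.   ] q [ 17.  -0. 124.  -0.  55.  18.] F [11.1 -0.9  1.4] op 0.137 ff 83.5
[277. 179.] [383.5 263.5  21.4] 358 0.34
[338. 179.] [421.4 257.2  23.6] 255 0.34
[294. 192.] [400.5 242.6  23. ] 279 0.29
[293. 210.] [399.9 242.   22.8] 276 0.39
[295. 211.] [400.1 242.2  22.9] 241 0.35
[283. 225.] [383.1 220.2  21.4] 353 0.38
[284. 228.] [383.  220.4  21.4] 352 0.39
[282. 253.] [389.5 209.9  37.6] 359 2.06
[281. 265.] [394.1 230.8  98.8] 352 5.75
```

```bash
python3 - <<'E'
from beads import *
w=np.load('w5.npz'); P=cloud(cal('wrist'),w['d']); Q=P.reshape(-1,3)
for y in (.232,.236,.25,.254,.27):
    print(y,end=': ')
    for x in range(372,440,3):
        q=Q[(abs(Q[:,0]*1000-x)<1.5)&(abs(Q[:,1]-y)<.002)&(Q[:,2]<.05)]; print(x,(np.median(q[:,2])*1000).round(1) if len(q)>2 else '-',end=' | ')
    print()
E
```

```text
0.232: 372 15.4 | 375 12.2 | 378 15.1 | 381 22.4 | 384 23.0 | 387 23.7 | 390 23.1 | 393 - | 396 29.9 | 399 30.8 | 402 29.5 | 405 - | 408 - | 411 - | 414 - | 417 - | 420 - | 423 - | 426 11.7 | 429 12.1 | 432 11.8 | 435 29.9 | 438 42.7 | 
0.236: 372 15.4 | 375 12.4 | 378 9.2 | 381 7.7 | 384 7.4 | 387 7.4 | 390 - | 393 30.6 | 396 32.5 | 399 33.7 | 402 33.5 | 405 - | 408 - | 411 - | 414 - | 417 - | 420 - | 423 - | 426 12.3 | 429 12.0 | 432 12.0 | 435 28.9 | 438 - | 
0.25: 372 15.5 | 375 13.2 | 378 - | 381 - | 384 - | 387 - | 390 23.7 | 393 27.7 | 396 31.3 | 399 32.9 | 402 32.8 | 405 - | 408 - | 411 - | 414 - | 417 - | 420 - | 423 - | 426 32.3 | 429 30.8 | 432 - | 435 37.2 | 438 42.3 | 
0.254: 372 16.3 | 375 - | 378 28.3 | 381 29.0 | 384 29.8 | 387 29.4 | 390 28.0 | 393 22.4 | 396 17.0 | 399 24.8 | 402 25.3 | 405 11.0 | 408 - | 411 - | 414 - | 417 - | 420 - | 423 - | 426 34.4 | 429 32.6 | 432 28.8 | 435 36.2 | 438 42.4 | 
0.27: 372 - | 375 - | 378 - | 381 - | 384 33.4 | 387 - | 390 - | 393 - | 396 - | 399 - | 402 - | 405 - | 408 - | 411 - | 414 - | 417 - | 420 - | 423 - | 426 - | 429 - | 432 - | 435 42.1 | 438 - |
```

```bash

python3 -m handwheel '[0.06,0,0,0,0,0,0,0,-0.03,0,0,0,0,0,0,0,0,0]' >/dev/null;python3 st.py
python3 -m handwheel '[-0.02,0,0,0,0,0.01,-0.03,-0.01,0,0,0,0.01,-0.03,-0.01,0,0,0,-0.02,-0.02,-0.01,0,0,0,-0.02,-0.02,-0.01,0,0,0,0.01]' >/dev/null;python3 st.py; python3 -m handwheel '[-0.01,0,0,0,0,0.01,0,0,0,0,0,0,0,0,0,0,0,0]' >/dev/null;python3 st.py
python3 - <<'E'
from beads import *
im,d=imaging.read_camera('wrist'); C=cal('wrist');P=cloud(C,d); np.savez('w6.npz',im=im,d=d)
beads(im,P,(230,350,150,275))
Q=P.reshape(-1,3)
for y in (.236,.25,):
    for x in range(372,440,3):
        q=Q[(abs(Q[:,0]*1000-x)<1.5)&(abs(Q[:,1]-y)<.002)&(Q[:,2]<.05)]; print(x,(np.median(q[:,2])*1000).round(1) if len(q)>2 else '-',end=' | ')
    print()
E
```

```text
t16.40 pos [420.  231.  112.4] toolx yaw 89.3 z [-0.003 -0.004 -1.   ] q [ 17.   1. 123.  -0.  56.  18.] F [-6.8 -7.8 29.6] op 0.137 ff 86.6
t16.82 pos [411.6 227.7 114.5] toolx yaw 88.5 z [ 0.032  0.006 -0.999] q [ 17.  -1. 125.  -0.  54.  18.] F [18.2  3.7 10.1] op 0.137 ff 85.7
t17.07 pos [410.9 227.9 114.7] toolx yaw 89.3 z [ 0.034  0.007 -0.999] q [ 17.  -1. 126.  -0.  54.  18.] F [18.4  1.9  7.7] op 0.142 ff 85.6
[283. 175.] [383.5 262.1  21.2] 354 0.31
[294. 191.] [396.2 240.5  23.1] 316 0.36
[284. 219.] [383.7 219.3  21. ] 367 0.44
[278. 256.] [381.5 206.1  40.9] 372 1.85
372 15.0 | 375 12.4 | 378 9.1 | 381 8.0 | 384 - | 387 30.1 | 390 32.9 | 393 34.4 | 396 34.1 | 399 33.9 | 402 - | 405 - | 408 - | 411 - | 414 - | 417 - | 420 - | 423 - | 426 13.1 | 429 13.1 | 432 13.3 | 435 29.5 | 438 - | 
372 15.3 | 375 13.3 | 378 - | 381 27.3 | 384 28.6 | 387 26.9 | 390 27.3 | 393 28.8 | 396 30.1 | 399 28.7 | 402 25.0 | 405 - | 408 - | 411 - | 414 - | 417 - | 420 - | 423 32.2 | 426 30.4 | 429 13.6 | 432 13.3 | 435 37.6 | 438 - |
```

Bead chain jams between back wall and slope; so I'll take this load by tilting nose-up, and do a second pass for the rest.

```bash

python3 -m handwheel '[0.06,0,0.025,0,0,0,0.05,0,0.01,0,0.044,0,0.05,0,0.01,0,0.044,0,0.05,0,0.01,0,0.044,0,0.05,0,0.01,0,0.044,0]' >/dev/null;python3 st.py
python3 -m handwheel '[0.05,0,0.01,0,0.044,0,0.05,0,0.01,0,0.044,0,0,0,0,0,0,0,0,0,0,0,0,0]' >/dev/null;python3 st.py
python3 - <<'E'
from beads import *
im,d=imaging.read_camera('wrist'); C=cal('wrist');P=cloud(C,d); np.savez('w7.npz',im=im,d=d); cv2.imwrite('pics/e4.png',im)
E
```

```text
t17.53 pos [435.3 225.1 115.4] toolx yaw 89.3 z [-0.285 -0.002 -0.959] q [ 14.  10. 114.   4.  72.  13.] F [ 0.6  1.2 -2.1] op 0.139 ff 82.2
t17.87 pos [451.7 225.  117.9] toolx yaw 89.3 z [-0.407 -0.002 -0.913] q [ 13.  16. 109.   5.  79.  11.] F [ 2.3  0.8 -2. ] op 0.140 ff 82.4
```

View pics/e4.png

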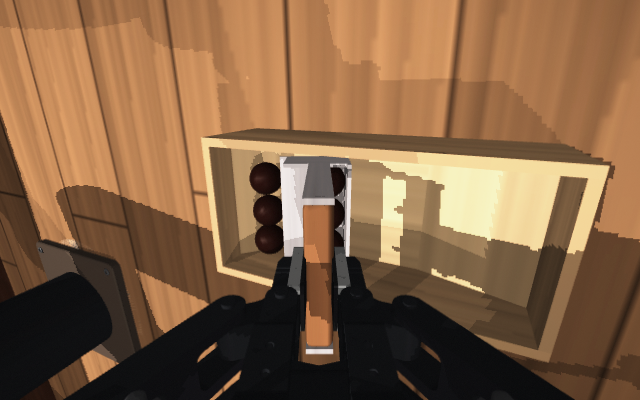

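The pan now holds three beads against its back wall. Three remain in a row at (265,178), (268,210) and (268,240). I'll back up, level the pan and push again for those.

```bash

python3 -m handwheel '[0.08,0.015,0,0,0,0,0.07,0.015,0,0,0,0,0.03,0.01,0,0,-0.044,0,-0.03,0,0,0,-0.044,0,-0.05,0,0,0,-0.044,0]' >/dev/null;
python3 -m handwheel '[-0.05,0,-0.005,0,-0.044,0,-0.05,0,-0.005,0,-0.044,0,-0.05,0,-0.005,0,-0.044,0,0,0,0,0,0,0]' >/dev/null;python3 st.py
python3 - <<'E'
from beads import *
im,d=imaging.read_camera('wrist'); C=cal('wrist');P=cloud(C,d); np.savez('w8.npz',im=im,d=d); beads(im,P,(150,380,100,270))
E
```

```text
t18.67 pos [456.6 233.6 131.3] toolx yaw 89.5 z [ 0.041  0.004 -0.999] q [ 16.   3. 120.  -1.  56.  17.] F [12.8 -1.8 24.6] op 0.140 ff 86.1
[340. 182.] [467.3 259.4  40.6] 294 0.41
[273. 182.] [422.8 249.   19.5] 327 0.34
[274. 195.] [422.9 249.   19.4] 320 0.35
[275. 213.] [422.9 223.4  19.6] 323 0.34
[339. 216.] [466.8 234.4  41.4] 282 0.41
[276. 225.] [423.1 223.3  19.4] 314 0.39
[276. 241.] [423.1 197.8  19.5] 329 0.4
[338. 242.] [476.4 223.3  57.5] 202 2.38
[278. 256.] [427.9 200.8  42.4] 328 1.92
[353. 263.] [472.5 229.7 124.1] 176 0.44
```

```bash

python3 -m handwheel '[0,0,0.08,0,0,0,0.08,-0.005,0.04,0,0,0,0.08,-0.01,0,0,0,0,0.06,0,0,0,0,0,0,0,0,0,0,0]' >/dev/null;python3 st.py
python3 - <<'E'
from beads import *
im,d=imaging.read_camera('wrist'); C=cal('wrist');P=cloud(C,d); np.savez('w9.npz',im=im,d=d); beads(im,P,(150,380,100,270))
E
```

```text
t19.13 pos [477.9 228.6 134.5] toolx yaw 89.2 z [-0.004 -0.002 -1.   ] q [ 15.   6. 116.  -0.  59.  15.] F [-0.7 -0.2 -1.5] op 0.136 ff 82.2
[283. 175.] [455.5 253.6  43.5] 293 0.3
[296. 177.] [455.3 253.6  43.5] 344 0.33
[225. 178.] [396.7 249.3  19.6] 352 0.35
[295. 190.] [455.3 253.8  43.5] 297 0.36
[259. 203.] [427.  229.7  19.5] 371 0.38
[230. 210.] [398.1 223.1  19.7] 351 0.38
[268. 229.] [428.1 203.7  19.5] 330 0.35
[236. 236.] [400.3 197.4  19.7] 349 0.37
[284. 263.] [460.2 225.1 126.9] 170 0.32
[353. 263.] [492.4 224.7 125.9] 177 0.44
```

```bash

python3 -m handwheel '[0,-0.007,-0.035,0,0,0,0,-0.007,-0.04,0,0,0,-0.005,-0.008,-0.035,0,0,0,-0.02,0,-0.01,0,0,0,-0.02,0,-0.01,0,0,0]' >/dev/null;python3 st.py
python3 -m handwheel '[-0.02,0,-0.01,0,0,0,-0.02,0,-0.005,0,0,0,-0.02,0,0,0,0,0,-0.02,0,0,0,0,0,-0.02,0,0,0,0,0]' >/dev/null;python3 st.py
python3 - <<'E'
from beads import *
im,d=imaging.read_camera('wrist'); C=cal('wrist');P=cloud(C,d); np.savez('w9.npz',im=im,d=d); beads(im,P,(150,380,100,270))
E
```

```text
t19.60 pos [470.  225.4 114.8] toolx yaw 89.2 z [-0.005 -0.002 -1.   ] q [ 14.   6. 118.  -0.  56.  15.] F [ 0.4  0.6 -1.6] op 0.140 ff 82.1
t20.02 pos [455.9 225.7 114. ] toolx yaw 89.3 z [-0.002 -0.002 -1.   ] q [ 15.   5. 119.  -0.  56.  16.] F [-0.4  0.2 -0.9] op 0.136 ff 82.2
[286. 174.] [435.6 250.6  23.4] 273 0.29
[297. 176.] [435.5 250.7  23.3] 309 0.34
[247. 183.] [397.  249.3  19.9] 360 0.27
[294. 190.] [435.3 250.8  23.3] 307 0.31
[273. 199.] [416.3 233.3  19.9] 364 0.36
[257. 210.] [415.  232.4  19.4] 343 0.57
[245. 216.] [393.6 222.3  19.8] 372 0.35
[275. 241.] [416.  199.   19.8] 352 0.34
[244. 248.] [391.3 195.8  19.7] 384 0.37
[284. 264.] [435.3 223.6 100.7] 208 1.59
[353. 263.] [470.1 221.7 106.3] 169 0.34
```

```bash

python3 -m handwheel '[-0.02,0.0005,-0.006,0,0,0,-0.025,0.0005,-0.006,0,0,0,-0.025,0.0005,0,0,0,0,-0.025,0.0005,0,0,0,0,-0.025,0.0005,0,0,0,0]' >/dev/null;python3 st.py
python3 -m handwheel '[-0.025,0,0,0,0,0,-0.025,0,0,0,0,0,-0.025,0,0,0,0,0,-0.025,0,0,0,0,0,-0.025,0,0,0,0,0]' >/dev/null;python3 st.py
python3 -m handwheel '[-0.025,0,0,0,0,0,-0.02,0,0,0,0,0,-0.015,0,0,0,0,0,0,0,0,0,0,0]' >/dev/null;python3 st.py
python3 - <<'E'
from beads import *
im,d=imaging.read_camera('wrist'); C=cal('wrist');P=cloud(C,d); np.savez('w9.npz',im=im,d=d); beads(im,P,(150,380,100,270))
E
```

```text
t20.48 pos [438.5 226.1 112.6] toolx yaw 89.2 z [-0.    -0.001 -1.   ] q [ 16.   3. 121.  -0.  56.  16.] F [ 1.9 -0.2  0.5] op 0.136 ff 82.5
t20.90 pos [419.7 226.1 112.5] toolx yaw 89.2 z [-0.    -0.001 -1.   ] q [ 16.   1. 124.  -0.  56.  17.] F [ 3.6 -0.5  2.2] op 0.142 ff 82.6
t21.23 pos [410.9 225.9 112.7] toolx yaw 89.3 z [ 0.    -0.002 -1.   ] q [ 16.  -0. 125.  -0.  56.  17.] F [ 3.8 -1.3  4.3] op 0.141 ff 83.0
[209. 168.] [356.1 268.7  54.1] 220 0.87
[287. 179.] [383.1 251.1  21.8] 364 0.35
[288. 182.] [383.2 251.2  21.7] 372 0.34
[289. 222.] [383.  219.8  22. ] 366 0.34
[298. 241.] [400.9 202.4  21.8] 213 0.68
[278. 248.] [378.2 194.5  25.8] 350 0.37
[280. 249.] [378.3 194.4  25.9] 354 0.35
[283. 251.] [378.3 194.2  26.5] 346 0.45
[353. 263.] [426.  222.  105.4] 172 0.34
[269. 264.] [378.8 195.   26.1] 235 0.41
```

```bash

python3 -m handwheel '[-0.02,0,0,0,0,0,-0.01,0,0,0,0,0,0.01,0,0.005,0,0.0335,0,0.015,0,0.006,0,0.0335,0,0.016,0,0.005,0,0.0335,0]' >/dev/null;python3 st.py
python3 -m handwheel '[0.016,0,0,0,0.0335,0,0.016,0,0,0,0.0335,0,0.016,0,0,0,0.0335,0,0.016,0,0,0,0.0335,0,0.016,0,0,0,0.0335,0]' >/dev/null;python3 st.py
python3 -m handwheel '[0,0,0,0,0,0,0,0,0,0,0,0]' >/dev/null;python3 st.py
python3 - <<'E'
from beads import *
im,d=imaging.read_camera('wrist'); C=cal('wrist');P=cloud(C,d); np.savez('w9.npz',im=im,d=d); beads(im,P,(150,390,100,270)); cv2.imwrite('pics/e5.png',im[100:300,180:420])
E
```

```text
t21.70 pos [415.3 226.4 115.4] toolx yaw 89.3 z [-0.152  0.    -0.988] q [ 15.   4. 120.   3.  64.  15.] F [ 9.6 -0.5 -0.8] op 0.141 ff 82.9
t22.12 pos [426.5 226.3 114.3] toolx yaw 89.3 z [-0.407  0.    -0.914] q [ 13.  13. 112.   5.  78.  12.] F [ 6.3  0.9 -1.1] op 0.138 ff 82.8
t22.28 pos [426.3 226.2 114.6] toolx yaw 89.3 z [-0.408  0.    -0.913] q [ 13.  13. 112.   5.  78.  12.] F [6.9 0.1 3.8] op 0.141 ff 83.3
[339. 179.] [394.6 253.1  29.2] 272 0.28
[290. 181.] [371.8 251.7  39.4] 373 0.35
[294. 211.] [372.  223.8  39.4] 319 0.3
[338. 216.] [394.  228.5  30.8] 249 0.49
[293. 229.] [371.8 222.8  39.1] 349 0.56
[292. 239.] [370.6 218.3  38.9] 359 1.98
[337. 245.] [423.5 232.6  85.3] 242 16.53
[285. 259.] [400.2 227.7 102.8] 281 7.82
[353. 263.] [437.4 222.3 100.4] 177 0.41
```

View pics/e5.png

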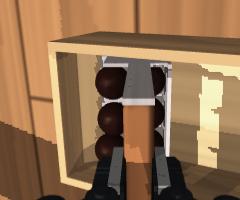

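All six beads are in the pan: the front row at about (110,82), (113,118) and (112,148), the back row behind the bar. I'll lift gently.

```bash

python3 -m handwheel '[0.01,0,0.02,0,0.01,0,0.01,0,0.05,0,0.01,0,0,0,0.09,0,0.01,0,0,0,0.13,0,0,0,0,0,0.15,0,0,0]' >/dev/null
python3 -m handwheel '[0,0,0.15,0,0,0,0,0,0.15,0,0,0,0,0,0.12,0,0,0,0,0,0.08,0,0,0,0,0,0.04,0,0,0]' >/dev/null
python3 -m handwheel '[0,0,0,0,0,0]' >/dev/null;python3 st.py
python3 - <<'E'
from beads import *
im,d=imaging.read_camera('wrist'); C=cal('wrist');P=cloud(C,d); np.savez('w9.npz',im=im,d=d); beads(im,P,(150,390,100,270))
im,d=imaging.read_camera('scene');np.savez('s9.npz',im=im,d=d)
E
```

```text
t23.25 pos [426.5 226.1 261.4] toolx yaw 89.4 z [-0.455 -0.002 -0.891] q [ 13.   5. 105.   6.  96.  13.] F [ 0.4 -0.5 -2.4] op 0.144 ff 82.1
[338. 178.] [389.8 252.3 176.9] 250 0.27
[295. 179.] [368.  248.2 188. ] 356 0.33
[293. 194.] [367.8 248.1 187.9] 346 0.36
[294. 210.] [367.7 223.6 188.1] 330 0.42
[338. 213.] [389.6 227.5 177.6] 219 0.3
[294. 229.] [367.8 222.2 187.8] 332 0.55
[294. 239.] [366.3 218.1 187.9] 314 1.68
[198. 249.] [50.8 46.9 18.8] 370 3.24
[177. 252.] [29.6 47.1 47.6] 372 4.26
[284. 263.] [402.4 224.2 256.1] 205 2.02
[352. 264.] [436.9 246.  246.8] 161 0.37
```

```bash

python3 -m handwheel '[0.02,-0.04,0,0,0,-0.02,0.04,-0.09,0,0,0,-0.035,0.05,-0.14,0,0,0,-0.045,0.05,-0.18,0,0,0,-0.0523,0.05,-0.18,0,0,0,-0.0523]' >/dev/null
python3 -m handwheel '[0.05,-0.18,0,0,0,-0.0523,0.05,-0.18,0,0,0,-0.0523,0.05,-0.18,0,0,0,-0.0523,0.05,-0.18,0,0,0,-0.0523,0.05,-0.18,0,0,0,-0.0523]' >/dev/null
python3 -m handwheel '[0.05,-0.18,0,0,0,-0.0523,-0.03,-0.18,0,0,0,-0.0523,-0.03,-0.18,0,0,0,-0.0523,-0.03,-0.18,0,0,0,-0.0523,-0.03,-0.18,0,0,0,-0.0523]' >/dev/null
python3 -m handwheel '[-0.03,-0.18,0,0,0,-0.0523,-0.03,-0.18,0,0,0,-0.0523,-0.03,-0.18,0,0,0,-0.0523,-0.03,-0.18,0,0,0,-0.0523,-0.03,-0.14,0,0,0,-0.045]' >/dev/null
python3 -m handwheel '[-0.03,-0.09,0,0,0,-0.035,-0.02,-0.04,0,0,0,-0.02,0,0,0,0,0,0,0,0,0,0,0,0]' >/dev/null; python3 st.py
python3 - <<'E'
from beads import *
im,d=imaging.read_camera('wrist'); C=cal('wrist');P=cloud(C,d); np.savez('w9.npz',im=im,d=d); beads(im,P,(150,390,100,270)); im2,_=imaging.read_camera('top')
cv2.imwrite('pics/e6.png',np.hstack([cv2.resize(im,(480,300)),cv2.resize(im2[170:290,300:420],(300,300))]))
E
```

```text
t25.35 pos [ 455.  -286.7  260.6] toolx yaw -3.9 z [ 0.024  0.454 -0.89 ] q [-51.   7. 103.  18.  91.  40.] F [-0.1  0.8 -1.5] op 0.140 ff 82.1
[366. 106.] [ 528.6 -241.6   42.6] 267 6.27
[345. 131.] [ 499.3 -194.1   -3.9] 371 2.05
[351. 132.] [ 498.1 -202.2   -3.9] 370 1.94
[367. 133.] [ 496.3 -222.8   -4.2] 373 1.81
[309. 134.] [ 498.3 -161.7   27.9] 372 4.08
[338. 178.] [ 481.3 -250.9  177.1] 253 0.25
[384. 180.] [ 438.9 -244.2   -5.6] 214 1.3
[290. 182.] [ 482.5 -228.9  188.3] 373 0.35
[384. 202.] [ 410.9 -243.1   -5. ] 242 1.67
[339. 213.] [ 456.4 -249.4  177.7] 201 0.26
[290. 214.] [ 457.7 -227.2  188.5] 372 0.36
[366. 220.] [ 402.3 -230.8   39. ] 373 5.44
[378. 221.] [ 401.6 -245.    34.9] 370 5.43
[294. 237.] [ 432.8 -226.2  188.8] 356 0.42
[356. 239.] [ 378.1 -230.    53. ] 170 3.66
[352. 264.] [ 472.3 -297.9  247.1] 159 0.39
[284. 264.] [ 450.8 -265.3  259.9] 181 0.58
```

View pics/e6.png

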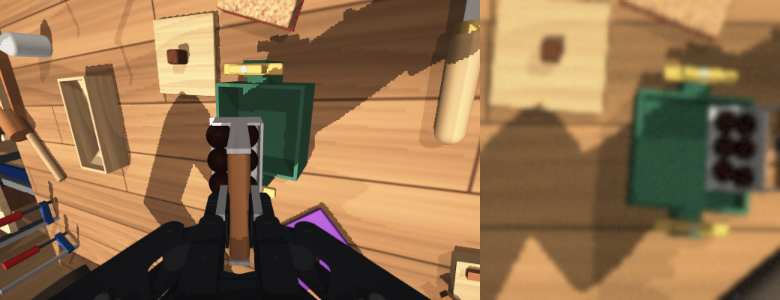

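Six beads in the pan over the open case, and the tray is empty. Next I'll lower and tip.

```bash

python3 -m handwheel '[0,-0.01,-0.05,0,0,0,0,-0.01,-0.13,0,0,0,0,-0.01,-0.17,0,0,0,0,-0.01,-0.13,0,0,0,0,0,-0.05,0,0,0]' >/dev/null
python3 -m handwheel '[0,0,0,0,0,0]' >/dev/null; python3 st.py
python3 -m handwheel '[0.005,0.0733,0.02,-0.0773,0.0054,0,0.005,0.0733,0.02,-0.0773,0.0054,0,0.005,0.0733,0.02,-0.0773,0.0054,0,0.005,0.0733,0.02,-0.0773,0.0054,0,0.006,0.0875,-0.029,-0.0773,0.0054,0]' >/dev/null; python3 st.py
python3 -m handwheel '[0.006,0.0875,-0.029,-0.0773,0.0054,0,0.006,0.0875,-0.029,-0.0773,0.0054,0,0.006,0.0875,-0.029,-0.0773,0.0054,0,0.006,0.0875,-0.029,-0.0773,0.0054,0,0.006,0.0875,-0.029,-0.0773,0.0054,0]' >/dev/null; python3 st.py
python3 -m handwheel '[0,0,0,0,0,0,0,0,0,0,0,0,0,0,0,0,0,0,0,0,0,0,0,0,0,0,0,0,0,0]' >/dev/null; python3 st.py
```

```text
t25.95 pos [ 454.7 -291.2  179.1] toolx yaw -3.9 z [ 0.021  0.457 -0.889] q [-51.  13. 106.  18.  83.  37.] F [ 0.2 -0.3 -2.6] op 0.142 ff 82.1
t26.37 pos [ 461.3 -236.4  194.1] toolx yaw -4.2 z [-0.01  -0.146 -0.989] q [-35.  -2. 117.  -8.  61.  63.] F [ 0.2  0.2 -3.1] op 0.140 ff 82.1
t26.78 pos [ 465.3 -169.1  170.7] toolx yaw -4.4 z [-0.049 -0.682 -0.73 ] q [-14.   1. 124. -52.  59. 110.] F [-0.3 -1.1 -1.6] op 0.137 ff 82.2
t27.20 pos [ 464.5 -171.6  169.3] toolx yaw -4.5 z [-0.054 -0.677 -0.734] q [-14.   1. 124. -51.  59. 110.] F [-0.1 -0.5 -2.5] op 0.140 ff 82.3
```

```bash

python3 -m handwheel '[0,0,0.1,0,0,0,0,0,0.2,0,0,0,0,0,0.2,0,0,0,0,0,0.2,0.0773,-0.0054,0,0,0.1,0,0.0773,-0.0054,0]' >/dev/null
python3 -m handwheel '[0,0.2,0,0.0773,-0.0054,0,0.02,0.2,0,0.0773,-0.0054,0,0.02,0.2,0,0.0773,-0.0054,0,0.02,0.2,0,0.0773,-0.0054,0,0.02,0.1,0,0.01,0,0]' >/dev/null
python3 -m handwheel '[0,0,0,0,0,0,0,0,0,0,0,0]' >/dev/null; python3 st.py
python3 - <<'E'
from beads import *
for n in('top','scene','wrist'):
    im,d=imaging.read_camera(n); np.savez(n+'10.npz',im=im,d=d); C=cal(n); P=cloud(C,d)
    pr(n+' lid plate',wbox(P,(.577,-.056),.12,.012,.02)); pr(n+' knob',wbox(P,(.577,-.056),.12,.038,.052))
    Q=wbox(P,(.4595,-.2135),.055,.012,.065); print('in case >12mm',len(Q),Q[:,2].max() if len(Q) else '')
    if n=='top':
        c=proj(C,[[.4595,-.2135,.02]])[0].astype(int); k=(im.max(2)<45)[c[1]-25:c[1]+25,c[0]-25:c[0]+25]; print('dark',k.sum()); T=im
        crop=cv2.resize(im[c[1]-30:c[1]+30,c[0]-30:c[0]+30],(300,300))
c=proj(C,[[.4595,-.2135,.02]])[0]; print(c)
cv2.imwrite('pics/e7.png',np.hstack([cv2.resize(im,(480,300)),crop]))
E
```

```text
t28.20 pos [475.9 -21.4 273.4] toolx yaw -4.2 z [-0.008 -0.002 -1.   ] q [-15. -10. 116.  -0.  75.  80.] F [ 0.4 -0.4 -2.6] op 0.135 ff 82.2
top lid plate 789 (array([554.3, -83.8]), 188.3, 175.0, 'long-axis deg 87.36') med [ 0.6106 -0.0711  0.0159]
top knob 115 (array([ 534.7, -121.6]), 177.7, 55.2, 'long-axis deg 42.60') med [ 0.4869 -0.1533  0.0444]
in case >12mm 278 0.0525830929613782
dark 189
scene lid plate 1190 (array([573.4, -77.3]), 235.2, 190.1, 'long-axis deg 3.75') med [ 0.5802 -0.0508  0.0155]
scene knob 83 (array([ 538.3, -119.2]), 169.5, 62.3, 'long-axis deg 44.64') med [ 0.5274 -0.1524  0.0446]
in case >12mm 17 0.06390373277885031
wrist lid plate 13987 (array([562.5, -73.2]), 182.7, 181.1, 'long-axis deg 80.55') med [ 0.5816 -0.0559  0.0153]
wrist knob 1015 (array([ 534.7, -121.5]), 180.6, 68.6, 'long-axis deg 43.69') med [ 0.5654 -0.0651  0.0448]
in case >12mm 739 0.04786969521383816
[475.36762439 165.47913142]
```

View pics/e7.png

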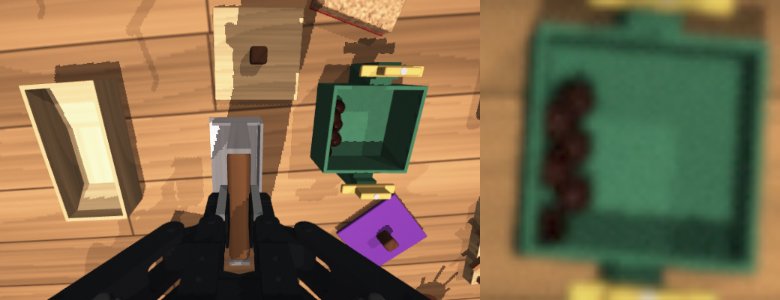

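All six beads lie in the case against its left wall, and the scoop and tray are empty. Now I'll hang the scoop: turn it, then go to a stand-off in front of the rod's tip.

```bash

python3 -m handwheel '[0.03,0.007,0,0,0,0.0743,0.03,0.007,0,0,0,0.0743,0.03,0.007,0,0,0,0.0743,0.03,0.007,0,0,0,0.0743,0.03,0.007,0,0,0,0.0743]' >/dev/null
python3 -m handwheel '[0.03,0.007,0,0,0,0.0743,0.03,0.007,0,0,0,0.0743,0.03,0.007,0,0,0,0.0743,0.03,0.007,0,0,0,0.0743,0.03,0.007,0,0,0,0.0743]' >/dev/null
python3 -m handwheel '[0.03,0.007,0,0,0,0.0743,0.03,0.007,0,0,0,0.0743,0.03,0.007,0,0,0,0.0743,0.03,0.007,0,0,0,0.0743,0.03,0.007,0,0,0,0.0743]' >/dev/null
python3 -m handwheel '[0,0,0,0,0,0.0743,0.1,0,-0.05,0,0,0,0.15,-0.005,-0.1,0,0,0,0.15,-0.005,-0.09,0,0,0,0,0,0,0,0,0]' >/dev/null
python3 -m handwheel '[0,0,0,0,0,0]' >/dev/null; python3 st.py
python3 - <<'E'
from beads import *
for n in('wrist','top'):
    im,d=imaging.read_camera(n); C=cal(n); P=cloud(C,d); np.savez(n+'11.npz',im=im,d=d)
    pr(n+' rod',wbox(P,(.70,.015),.055,.178,.188)); pr('post',wbox(P,(.74,.025),.025,.19,.2)); pr('tip',wbox(P,(.655,.005),.02,.192,.206)); pr('bar',wbox(P,(.609,-.005),.055,.226,.241)); pr('pan',wbox(P,(.609,-.005),.055,.13,.145))
E
```

```text
t30.10 pos [603.1  -6.7 234.8] toolx yaw 102.8 z [-0.002 -0.008 -1.   ] q [-10.   8. 102.  -0.  70. -23.] F [-0.2 -0.4 -1.4] op 0.138 ff 82.2
wrist rod 1739 (array([699.7,  14.3]), 96.5, 14.3, 'long-axis deg 15.42') med [0.7022 0.0172 0.1843]
post 634 (array([741.5,  25.6]), 15.6, 15.5, 'long-axis deg 22.21') med [0.7397 0.026  0.1955]
tip 199 (array([654.2,   6. ]), 8.1, 7.7, 'long-axis deg 84.35') med [0.6535 0.0067 0.1988]
bar 5467 (array([604.1,  -5.7]), 85.3, 38.1, 'long-axis deg 117.59') med [0.6009 0.0033 0.2328]
pan 3008 (array([598.1,  -7.6]), 82.5, 49.9, 'long-axis deg 103.04') med [ 0.5861 -0.0021  0.1331]
top rod 21 (array([730.5,  22.1]), 19.9, 9.3, 'long-axis deg 27.85') med [0.7296 0.0224 0.1833]
post 28 (array([741.3,  23.6]), 13.5, 13.1, 'long-axis deg 0.04') med [0.7408 0.0247 0.1942]
tip 0  med 
bar 17 (array([601.9,  -6.1]), 81.2, 11.5, 'long-axis deg 101.73') med [0.5957 0.0272 0.2324]
pan 37 (array([606.2, -34.1]), 22.2, 16.2, 'long-axis deg 0.19') med [ 0.6038 -0.0367  0.1336]
```

```bash

python3 -m handwheel '[0,0.009,0.015,0,0,0,0.08,0.018,0,0,0,-0.002,0.12,0.027,0,0,0,0,0.12,0.027,0,0,0,0,0.12,0.027,0,0,0,0]' >/dev/null; python3 st.py
python3 -m handwheel '[0.08,0.018,0,0,0,0,0.037,0.008,0,0,0,0,0,0,0,0,0,0,0,0,0,0,0,0]' >/dev/null; python3 st.py
python3 -m handwheel '[0,0,-0.04,0,0,0,0,0,-0.04,0,0,0,0,0,-0.04,0,0,0,0,0,-0.03,0,0,0,0,0,0,0,0,0]' >/dev/null; python3 st.py
```

```text
t30.62 pos [669.9  10.3 240.9] toolx yaw 102.7 z [ 0.005 -0.008 -1.   ] q [ -8.  16.  92.  -0.  72. -20.] F [ 0.3 -0.5 -1.1] op 0.139 ff 82.2
t30.95 pos [686.5  14.1 239.6] toolx yaw 102.7 z [ 0.003 -0.008 -1.   ] q [ -7.  18.  89.  -0.  72. -20.] F [-0.6  1.2 -2.5] op 0.142 ff 82.2
t31.37 pos [685.7  14.1 214.2] toolx yaw 102.7 z [-0.001 -0.007 -1.   ] q [ -7.  19.  90.  -0.  70. -20.] F [-0.7  1.  -2.1] op 0.139 ff 82.2
```

```bash

python3 -m handwheel '[0,0,-0.013,0,0,0,0,0,-0.012,0,0,0,0,0,0,0,0,0,0,0,0,0,0,0]' >/dev/null; python3 st.py
python3 -m handwheel '[0,0,-0.008,0,0,0,0,0,0,0,0,0,0,0,0,0,0,0]' >/dev/null; python3 st.py
```

```text
t31.70 pos [687.   14.  212.9] toolx yaw 102.7 z [ 0.003 -0.008 -1.   ] q [ -7.  20.  90.  -0.  70. -20.] F [ 0.1 -0.7 -2.2] op 0.139 ff 82.2
t31.95 pos [687.   14.1 211.6] toolx yaw 102.7 z [ 0.003 -0.008 -1.   ] q [ -7.  20.  90.  -0.  70. -20.] F [ 0.3 -1.4 -1.2] op 0.136 ff 82.2
```

```bash

python3 -m handwheel '[0,0,-0.01,0,0,0,0,0,0,0,0,0,0,0,0,0,0,0]' >/dev/null; python3 st.py
python3 -m handwheel '[0,0,0,0,0,0,0,0,0,0,0,0,0,0,0,0,0,0,0,0,0,0,0,0]' 0.3 >/dev/null; python3 st.py
python3 -m handwheel '[0,0,0.05,0,0,0,0,0,0.1,0,0,0,0,0,0.2,0,0,0,0,0,0.25,0,0,0,0,0,0.1,0,0,0]' >/dev/null; python3 st.py
python3 - <<'E'
from beads import *
n='wrist'
im,d=imaging.read_camera(n); C=cal(n); P=cloud(C,d); np.savez(n+'12.npz',im=im,d=d)
pr('bar',wbox(P,(.687,.014),.055,.2,.216)); pr('pan',wbox(P,(.687,.014),.055,.1,.115))
pr('lid plate',wbox(P,(.577,-.056),.12,.012,.02))
E
```

```text
t32.20 pos [687.1  14.  210.4] toolx yaw 102.7 z [ 0.003 -0.008 -1.   ] q [ -7.  20.  91.  -0.  70. -20.] F [ 0.9 -0.1 -1.3] op 0.141 ff 82.5
t32.53 pos [687.1  14.  210.4] toolx yaw 102.7 z [ 0.003 -0.008 -1.   ] q [ -7.  20.  91.  -0.  70. -20.] F [1.3 0.5 0.5] op 0.297 ff 0.0
t32.95 pos [688.6  13.9 323.3] toolx yaw 102.7 z [ 0.012 -0.009 -1.   ] q [ -7.  15.  84.  -0.  80. -20.] F [0.2 0.3 1.4] op 0.300 ff 0.0
bar 1713 (array([673.1,  10.7]), 84.1, 42.9, 'long-axis deg 102.85') med [0.6867 0.0163 0.2099]
pan 1576 (array([701.9,  15.5]), 85.3, 84.4, 'long-axis deg 13.55') med [0.6743 0.0168 0.1103]
lid plate 7871 (array([582.4, -84.3]), 239.1, 188.7, 'long-axis deg 175.66') med [ 0.5768 -0.0493  0.0178]
```

Scoop hangs at the seat (bar top at z=0.210). Now the lid.

```bash

python3 -m handwheel '[-0.19,-0.125,0,0,0,-0.046,-0.19,-0.125,0,0,0,-0.046,-0.19,-0.125,0,0,0,-0.046,-0.18,-0.125,0,0,0,-0.046,0,0,-0.2,0,0,0]' 0.6 >/dev/null
python3 -m handwheel '[0,0,-0.2,0,0,0,0,0,-0.2,0,0,0,0,0,0,0,0,0]' >/dev/null; python3 st.py
cat > lid.py <<'E'
from beads import *
for n in('wrist','top','scene'):
    im,d=imaging.read_camera(n); C=cal(n); P=cloud(C,d); np.savez(n+'13.npz',im=im,d=d)
    pr(n+' knob',wbox(P,(.577,-.056),.05,.038,.052)); pr(n+' plate',wbox(P,(.577,-.056),.09,.0135,.0185))
    pr(n+' scoopbar',wbox(P,(.687,.014),.055,.2,.216))
    Q=wbox(P,(.4595,-.2135),.05,.012,.06); print('case max z',np.percentile(Q[:,2],99.5) if len(Q) else '')
E
python3 lid.py
```

```text
t33.67 pos [570.8 -60.2 219.1] toolx yaw 86.1 z [-0.011 -0.005 -1.   ] q [-16.   6. 106.  -0.  69. -12.] F [-1.4 -1.2 -1.5] op 0.602 ff 0.0
wrist knob 576 (array([578.6, -55.8]), 23.9, 23.1, 'long-axis deg 86.20') med [ 0.5784 -0.0544  0.0483]
wrist plate 5450 (array([587.4, -66.1]), 152.3, 150.2, 'long-axis deg 176.09') med [ 0.5656 -0.0428  0.0181]
wrist scoopbar 9776 (array([673.5,  10.1]), 84.4, 45.1, 'long-axis deg 102.92') med [0.6844 0.0153 0.21  ]
case max z 0.04884865482856122
top knob 0  med 
top plate 90 (array([600.5, -62.7]), 115.6, 43.7, 'long-axis deg 77.04') med [ 0.5934 -0.0375  0.016 ]
top scoopbar 182 (array([685.9,  13.6]), 83.1, 15.0, 'long-axis deg 103.58') med [0.6859 0.0136 0.2071]
case max z 0.049603382199996895
scene knob 17 (array([573.3, -51.9]), 14.4, 13.0, 'long-axis deg 166.26') med [ 0.5723 -0.0518  0.0444]
scene plate 486 (array([581.9, -64.7]), 148.0, 145.1, 'long-axis deg 85.71') med [ 0.547  -0.0523  0.0157]
scene scoopbar 168 (array([686.9,  12.2]), 84.6, 16.0, 'long-axis deg 103.62') med [0.6883 0.0131 0.2064]
case max z 0.044781322782739406
```

```bash

python3 -m handwheel '[0.03,0.02,-0.23,0,0,0,0,0,-0.23,0,0,0,0,0,-0.22,0,0,0,0,0,-0.2,0,0,0,0,0,-0.15,0,0,0]' >/dev/null
python3 -m handwheel '[0,0,0,0,0,0,0,0,0,0,0,0]' >/dev/null; python3 st.py
```

```text
t34.40 pos [580.1 -58.1  72. ] toolx yaw 86.1 z [ 0.001 -0.009 -1.   ] q [-16.  17. 110.  -1.  53. -11.] F [ 0.1 -0.2  1.1] op 0.601 ff 0.0
```

```bash

python3 -m handwheel '[-0.016,0.015,-0.08,0.006,0,0,0,0,-0.07,0,0,0,0,0,-0.05,0,0,0,0,0,0,0,0,0]' >/dev/null; python3 st.py
python3 -m handwheel '[0,0,0,0,0,0,0,0,0,0,0,0,0,0,0,0,0,0,0,0,0,0,0,0]' 0 40 >/dev/null; python3 st.py
python3 -m handwheel '[0,0,0.08,0,0,0,0,0,0.2,0,0,0,0,0,0.25,0,0,0,0,0,0.25,0,0,0,0,0,0.22,0,0,0]' >/dev/null
python3 -m handwheel '[0,0,0,0,0,0,0,0,0,0,0,0]' >/dev/null; python3 st.py
```

```text
t34.73 pos [575.6 -55.5  39.3] toolx yaw 86.1 z [-0.002  0.002 -1.   ] q [-16.  20. 111.   0.  50. -12.] F [-1.   0.3  0.3] op 0.602 ff 0.0
t35.07 pos [577.  -55.9  41.2] toolx yaw 86.1 z [ 0.002  0.001 -1.   ] q [-16.  19. 111.   0.  50. -12.] F [ 0.1 -0.2  1.5] op 0.275 ff 40.5
t35.65 pos [578.  -56.  194.4] toolx yaw 86.1 z [ 0.007 -0.001 -1.   ] q [-16.   7. 107.   0.  65. -12.] F [ 0.8  0.4 -2.5] op 0.270 ff 40.3
```

```bash

python3 -m handwheel '[-0.1,-0.13,0,0,0,0,-0.16,-0.21,0,0,0,0,-0.17,-0.23,0,0,0,0,-0.16,-0.21,0,0,0,0,-0.13,-0.17,0,0,0,0]' >/dev/null
python3 -m handwheel '[-0.069,-0.103,0,0,0,0,0,0,-0.1,0,0,0,0,0,-0.1,0,0,0,0,0,0,0,0,0,0,0,0,0,0,0]' >/dev/null; python3 st.py
python3 - <<'E'
from m import *
for n in ('top','wrist'):
    im,d=imaging.read_camera(n); P=cloud(cal(n),d)
    pr(n+' case rim',wbox(P,(.4595,-.2135),.08,.066,.0735)); pr('lid plate',wbox(P,(.4595,-.2135),.1,.13,.146))
    pr('rib near',wbox(P,(.376,-.208),.04,.1,.115)); pr('rib far',wbox(P,(.543,-.219),.04,.1,.115))
E
```

```text
t36.48 pos [ 457.2 -211.6  158.1] toolx yaw 86.1 z [-0.005  0.005 -1.   ] q [-36.   1. 118.   0.  61. -33.] F [ 0.2 -0.  -1.1] op 0.274 ff 40.1
top case rim 28 (array([ 494.2, -159.2]), 119.1, 44.5, 'long-axis deg 148.26') med [ 0.4751 -0.1502  0.0699]
lid plate 339 (array([ 469.3, -209.2]), 144.1, 93.4, 'long-axis deg 72.96') med [ 0.4911 -0.1653  0.133 ]
rib near 0  med 
rib far 34 (array([ 544.2, -210.6]), 24.3, 9.0, 'long-axis deg 91.53') med [ 0.5439 -0.2095  0.1069]
wrist case rim 1040 (array([ 464.9, -150.6]), 130.4, 3.7, 'long-axis deg 176.16') med [ 0.4595 -0.1506  0.0703]
lid plate 38948 (array([ 457.8, -212. ]), 132.3, 132.0, 'long-axis deg 85.86') med [ 0.4588 -0.1823  0.1347]
rib near 915 (array([ 376.2, -207.7]), 44.3, 9.1, 'long-axis deg 85.77') med [ 0.3767 -0.2049  0.1082]
rib far 1294 (array([ 543.2, -220.4]), 44.6, 9.8, 'long-axis deg 86.26') med [ 0.5416 -0.2179  0.1081]
```

```bash

python3 -m handwheel '[0.01,-0.013,-0.1,0,0,0,0,0,-0.1,0,0,0,0,0,-0.08,0,0,0,0,0,0,0,0,0,0,0,0,0,0,0]' >/dev/null;python3 st.py
python3 -m handwheel '[0,0,0,0,0,0]' >/dev/null;python3 st.py
```

```text
t37.00 pos [ 460.2 -214.2  118.2] toolx yaw 86.1 z [-0.001  0.002 -1.   ] q [-36.   4. 119.   0.  57. -33.] F [ 0.  -0.5 -1.4] op 0.272 ff 40.2
t37.08 pos [ 461.  -214.8  119.4] toolx yaw 86.1 z [ 0.001  0.    -1.   ] q [-36.   4. 119.   0.  57. -33.] F [ 0.2 -0.1 -2.2] op 0.272 ff 40.2
```

```bash

python3 -m handwheel '[-0.008,0.005,-0.03,0,0,0,0,0,-0.03,0,0,0,0,0,-0.03,0,0,0,0,0,-0.022,0,0,0,0,0,0,0,0,0]' >/dev/null;python3 st.py
python3 -m handwheel '[0,0,0,0,0,0]' >/dev/null;python3 st.py
```

```text
t37.50 pos [ 459.4 -214.   103.1] toolx yaw 86.1 z [-0.001  0.002 -1.   ] q [-36.   5. 120.   0.  55. -33.] F [-4.7  2.2  7.3] op 0.273 ff 41.5
t37.58 pos [ 459.4 -214.   103.1] toolx yaw 86.1 z [-0.     0.001 -1.   ] q [-36.   5. 120.   0.  55. -33.] F [-3.6  2.7  7. ] op 0.273 ff 41.4
```

```bash

python3 -m handwheel '[0,0,0,0,0,0,0,0,0,0,0,0,0,0,0,0,0,0,0,0,0.1,0,0,0,0,0,0.2,0,0,0]' 0.55 >/dev/null
python3 -m handwheel '[0,0,0.25,0,0,0,0,0,0.15,0,0,0,0,0,0,0,0,0]' >/dev/null; python3 st.py
python3 - <<'E'
from m import *
n='wrist';im,d=imaging.read_camera(n); P=cloud(cal(n),d)
Q=wbox(P,(.4595,-.2135),.068,.07,.09);pr('lid plate',Q); pr('knob',wbox(P,(.4595,-.2135),.04,.1,.115))
A=np.c_[Q[:,:2],np.ones(len(Q))]; print('slope',np.linalg.lstsq(A,Q[:,2],rcond=None)[0].round(4))
pr('rib near',wbox(P,(.376,-.208),.04,.1,.115)); pr('rib far',wbox(P,(.543,-.219),.04,.1,.115))
E
```

```text
t38.25 pos [ 462.  -215.9  213.2] toolx yaw 86.1 z [ 0.01  -0.006 -1.   ] q [-36.  -3. 116.   0.  67. -33.] F [ 0.1 -0.5  0.7] op 0.549 ff 0.0
lid plate 20149 (array([ 456.6, -212. ]), 132.6, 131.2, 'long-axis deg 175.80') med [ 0.4583 -0.2003  0.0745]
knob 833 (array([ 456.8, -211.9]), 23.2, 23.2, 'long-axis deg 175.05') med [ 0.4568 -0.2111  0.1041]
slope [-0.0043  0.0022  0.0769]
rib near 748 (array([ 374. , -205.7]), 43.2, 10.4, 'long-axis deg 85.99') med [ 0.375  -0.2042  0.1046]
rib far 709 (array([ 541.2, -218.7]), 43.7, 10.7, 'long-axis deg 84.58') med [ 0.5405 -0.2175  0.1039]
```

```bash

python3 -m handwheel '[0.18,-0.01,0,0,0,0,0.18,-0.01,0,0,0,0,0.18,-0.004,0,0,0,-0.005,0,0,-0.2,0,0,0,0,0,-0.2,0,0,0]' >/dev/null
python3 -m handwheel '[0,0,-0.15,0,0,0,0,0,-0.07,0,0,0,0,0,0,0,0,0,0,0,0,0,0,0]' >/dev/null; python3 st.py
```

```text
t39.05 pos [ 539.7 -217.2  112.8] toolx yaw 85.7 z [-0.002  0.002 -1.   ] q [-32.  14. 109.   0.  57. -28.] F [0.2 0.4 0.4] op 0.550 ff 0.0
```

```bash

python3 -m handwheel '[0.02,-0.014,0,0,0,0,0,0,0,0,0,0]' >/dev/null
python3 -m handwheel '[0,0,0,0,0,0,0,0,0,0,0,0,0,0,0,0,0,0,0,0,0,0,0,0]' 0 40 >/dev/null; python3 st.py
python3 -m handwheel '[0,0,0,0,0,0.076,0,0,0,0,0,0.076,0,0,0,0,0,0.076,0,0,0,0,0,0.076,0,0,0,0,0,0.076]' >/dev/null; python3 st.py
python3 -m handwheel '[0,0,0,0,0,0.076,0,0,0,0,0,0.076,0,0,0,0,0,0.076,0,0,0,0,0,0.076,0,0,0,0,0,0.076]' >/dev/null
python3 -m handwheel '[0,0,0,0,0,0.076,0,0,0,0,0,0.076,0,0,0,0,0,0.06,0,0,0,0,0,0]' >/dev/null; python3 st.py
python3 -m handwheel '[0,0,0,0,0,0,0,0,0,0,0,0,0,0,0.1,0,0,0,0,0,0.2,0,0,0,0,0,0.25,0,0,0]' 0.5 >/dev/null; python3 st.py
```

```text
t39.55 pos [ 544.  -219.8  114.8] toolx yaw 85.6 z [ 0.003  0.    -1.   ] q [-32.  14. 109.   0.  57. -28.] F [1.7 0.4 2.1] op 0.101 ff 42.1
t39.97 pos [ 543.2 -220.   114.8] toolx yaw 120.2 z [-0.001 -0.    -1.   ] q [-32.  14. 109.  -0.  57. -62.] F [-3.  -1.5  3.7] op 0.102 ff 42.4
t40.72 pos [ 542.5 -221.2  114.8] toolx yaw 173.4 z [-0.003 -0.003 -1.   ] q [ -32.   14.  109.   -0.   58. -115.] F [-2.5 -3.6  3.1] op 0.105 ff 42.4
t41.13 pos [ 541.3 -218.1  193.5] toolx yaw 173.1 z [-0.008  0.005 -1.   ] q [ -32.    8.  106.    0.   66. -115.] F [ 0.2 -1.4  0.3] op 0.501 ff 0.0
```

```bash

python3 -m handwheel '[-0.085,0.0054,0,0,0,-0.0745,-0.085,0.0054,0,0,0,-0.0745,-0.085,0.0054,0,0,0,-0.0745,-0.085,0.0054,0,0,0,-0.0745,-0.085,0.0054,0,0,0,-0.0745]' 0.55 >/dev/null
python3 -m handwheel '[-0.085,0.0054,0,0,0,-0.0745,-0.085,0.0054,0,0,0,-0.0745,-0.085,0.0054,0,0,0,-0.0745,-0.085,0.0054,0,0,0,-0.0745,-0.085,0.0054,0,0,0,-0.0745]' >/dev/null
python3 -m handwheel '[-0.085,0.0054,0,0,0,-0.0745,-0.085,0.0054,0,0,0,-0.0745,-0.08,0.0054,0,0,0,-0.0745,0,0,-0.2,0,0,0,0,0,-0.15,0,0,0]' >/dev/null
python3 -m handwheel '[0,0,-0.1,0,0,0,0,0,0,0,0,0,0,0,0,0,0,0]' >/dev/null; python3 st.py
```

```text
t42.63 pos [ 377.8 -208.4  128.2] toolx yaw 86.0 z [-0.001  0.003 -1.   ] q [-42.  -7. 129.   0.  58. -38.] F [ 0.3 -0.4  0.2] op 0.548 ff 0.0
```

```bash

python3 -m handwheel '[-0.01,0.004,-0.06,0,0,0,0,0,-0.03,0,0,0,0,0,0,0,0,0]' >/dev/null; python3 st.py
python3 -m handwheel '[0,0,0,0,0,0,0,0,0,0,0,0,0,0,0,0,0,0,0,0,0,0,0,0]' 0 40 >/dev/null; python3 st.py
python3 -m handwheel '[0,0,0,0,0,0.076,0,0,0,0,0,0.076,0,0,0,0,0,0.076,0,0,0,0,0,0.076,0,0,0,0,0,0.076]' >/dev/null; python3 st.py
python3 -m handwheel '[0,0,0,0,0,0.076,0,0,0,0,0,0.076,0,0,0,0,0,0.076,0,0,0,0,0,0.076,0,0,0,0,0,0.076]' >/dev/null
python3 -m handwheel '[0,0,0,0,0,0.076,0,0,0,0,0,0.076,0,0,0,0,0,0.06,0,0,0,0,0,0]' >/dev/null; python3 st.py
python3 -m handwheel '[0,0,0,0,0,0,0,0,0,0,0,0,0,0,0.1,0,0,0,0,0,0.2,0,0,0,0,0,0.25,0,0,0]' 0.5 >/dev/null; python3 st.py
```

```text
t42.88 pos [ 376.5 -208.2  114.8] toolx yaw 86.0 z [-0.     0.002 -1.   ] q [-43.  -6. 130.   0.  56. -39.] F [-0.7  0.6  0.4] op 0.549 ff 0.0
t43.22 pos [ 376.6 -208.6  115.9] toolx yaw 86.0 z [-0.001  0.001 -1.   ] q [-43.  -6. 130.   0.  56. -39.] F [-2.9  0.6  4.8] op 0.101 ff 40.5
t43.63 pos [ 376.5 -208.7  115.9] toolx yaw 120.5 z [-0.001  0.001 -1.   ] q [-43.  -6. 130.  -0.  56. -73.] F [-2.9  0.1  4.1] op 0.103 ff 40.4
t44.38 pos [ 376.4 -208.7  115.9] toolx yaw 173.6 z [-0.002 -0.    -1.   ] q [ -43.   -6.  130.   -0.   56. -126.] F [-3.   0.   4.6] op 0.105 ff 40.5
t44.80 pos [ 375.4 -206.9  195.8] toolx yaw 173.3 z [-0.005  0.005 -1.   ] q [ -42.  -13.  126.    0.   67. -126.] F [ 0.6  0.  -0.1] op 0.503 ff 0.0
```

```bash

python3 -m handwheel '[0,-0.25,0.1,0,0,0,0,-0.25,0.1,0,0,0,0,-0.25,0,0,0,0,0,-0.25,0,0,0,0,0,-0.25,0,0,0,0]' >/dev/null
python3 -m handwheel '[0,-0.25,0,0,0,0,0,-0.25,0,0,0,0,0,-0.1,0,0,0,0,0,0,0,0,0,0,0,0,0,0,0,0]' >/dev/null; python3 st.py
python3 - <<'E'
from m import *
for n in('top','scene'):
    im,d=imaging.read_camera(n); P=cloud(cal(n),d)
    Q=wbox(P,(.4595,-.2135),.055,.07,.086);print(n,'lid plate z',np.median(Q[:,2]),len(Q)); pr('knob',wbox(P,(.4595,-.2135),.03,.1,.115))
    pr('rib near',wbox(P,(.376,-.208),.035,.1,.115)); pr('rib far',wbox(P,(.543,-.219),.035,.1,.115))
    pr('scoopbar',wbox(P,(.687,.014),.055,.2,.216))
E
```

```text
t45.63 pos [ 376.6 -486.2  226.8] toolx yaw 173.3 z [-0.001  0.002 -1.   ] q [ -62.   10.  100.   -0.   70. -145.] F [-0.1  0.3 -0.9] op 0.500 ff 0.0
top lid plate z 0.07775450851794163 1447
knob 77 (array([ 458.3, -213.2]), 24.9, 22.1, 'long-axis deg 91.26') med [ 0.4581 -0.214   0.1069]
rib near 65 (array([ 375.3, -207.2]), 43.0, 10.5, 'long-axis deg 174.51') med [ 0.375  -0.2074  0.1069]
rib far 60 (array([ 542.6, -219.8]), 44.0, 10.9, 'long-axis deg 174.50') med [ 0.5421 -0.2202  0.1077]
scoopbar 189 (array([672.3,  10.5]), 83.1, 43.8, 'long-axis deg 102.96') med [0.6856 0.0136 0.2069]
scene lid plate z 0.07756566269049547 647
knob 40 (array([ 459.1, -214.6]), 26.4, 23.3, 'long-axis deg 79.71') med [ 0.4613 -0.2138  0.1073]
rib near 36 (array([ 375.8, -208. ]), 43.2, 10.9, 'long-axis deg 173.66') med [ 0.3774 -0.2069  0.1067]
rib far 47 (array([ 542.5, -223.3]), 44.7, 13.8, 'long-axis deg 175.14') med [ 0.5433 -0.22    0.1051]
scoopbar 167 (array([686.8,  12. ]), 85.7, 16.1, 'long-axis deg 103.96') med [0.6884 0.0128 0.2064]
```

The measurements all check out: the lid plate is at 78 mm, both buttons are about 88° across, and the scoop is hanging at the seat.

```bash
python3 -c "
from plant import ctrl
print(ctrl.sign_off())"
```

```text
the job is handed in; nothing more can be done
None
```

I handed the job in after about 46 s of robot time: six beads are in the case, the lid is fully down, both turnbuttons are about 88° across its edge, and the scoop hangs on the dark steel hook; no verdict came back.

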